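# Clamp the flat rivet set in the bench collet

## Task

Take the rivet set with the broad flat disc head out of the aluminium sorting block and stand it, shank down and fully home, in the open collet on the bench. Then turn the collet nut clockwise by its upright handle until the jaws grip the shank, and leave the tool standing upright there.

Things in the scene. Friction and masses are not known exactly. Their poses are not given: they have to be found in the camera images.
- rivet_set: Steel tool with broad flat disc head, 78 mm long, round: shank 12 mm dia z 0-40, collar 22 mm dia z 40-62, head 34 mm dia z 62-78 (grip here). Origin: centre of shank foot; z up to head. Stands in the sorting block (74 x 225 x 46 mm high), 17 mm hole, foot 6 mm over bench; x axis across the row. Slimmer ball- and cone-headed tools, same shanks, 75 mm along the row; any order. 0.15 kg.
- collet_seat (a point): Centre of the flat bottom of the collet's upright bore, 10 mm above the bench: the shank's foot stands here when home. Bore 21 mm wide when open, funnel above it widening to 40 mm at the rim, 36 mm above this point, 48 mm wide outside; collar then stays 4 mm over the rim. Three jaws close and centre the shank as the nut turns. 120 mm square grey base plate, fixed.
- nut_handle (a point): Point on the axis of the nut's upright round handle (16 mm dia, top 70 mm above the bench), 52 mm above the bench. It stands at the end of a level arm 12 mm thick (axis 22 mm up) and circles 100 mm from the collet's axis. The nut is a knurled ring, 72 mm dia, 12-32 mm above the bench. The handle starts on the robot's side of the collet.
- nut (a joint): Turn of the collet nut, rad, growing clockwise seen from above (closing). 0 = open; starts at 0 to 0.25. Jaws touch the shank at about 1.0 and the nut stiffens as they grip; hard stop 1.25. Gripped: beyond 1.05. Takes about 4 N at the handle to turn (about 8 N near the stop); stays where it is left.

How it is judged:
On the way, in this order (a step that is already met when the one before it is completed fails the run):
1. the flat-headed rivet set stands fully home in the open collet (foot within 6 mm of the bottom, 10 mm of its centre) while the nut is still slack (below 0.6) (horizontal distance between rivet_set and collet_seat below 0.01 m and z of rivet_set in the frame of collet_seat between -0.005 and 0.006 m and value of joint nut below 0.6 rad), for 0.2 s.
2. the nut is turned clockwise beyond 1.05 rad with the shank home in the collet (horizontal distance between rivet_set and collet_seat below 0.01 m and z of rivet_set in the frame of collet_seat between -0.005 and 0.006 m and value of joint nut above 1.05 rad), for 0.2 s.
At the end, for the whole second after the job is handed in: The flat-headed rivet set stands at rest in the collet, its foot within 6 mm of the bore's bottom and 10 mm of its centre, upright within 10 degrees, and the nut stands clockwise beyond 1.05 rad, gripping it (all of step 2 and angle between rivet_set's own z axis and vertical below 0.175 rad and linear speed of rivet_set below 0.02 m/s); the robot touches nothing.
It also fails if it takes over 51 s, if anything falls off the work surface, if the arm or the gripper's body presses on something with over 40 N, if the wrist force passes 120 N, or if a joint passes its speed limit or range.

## Robot

A 7-joint arm with a two-finger parallel gripper is mounted at the origin on the work surface. World frame = base frame: x ahead of the robot, y to its left, z up, the work surface at z = 0. Lengths are in m, angles in rad, forces in N, time in s.
With the tool pointing down it reaches from about 0.4 to 0.85 m from the base axis. Payload 4.5 kg.
Tool frame: the origin (TCP) lies on the centre line of the jaws, within the pads' length; the fingertips stand 14 mm ahead of it and the grasp point (between the pads) lies 5 mm behind it; z points along the fingers, y is the direction in which the jaws open and shut (so a half turn about z gives the same grasp; the last joint's range is limited). The gripper opens to 85 mm and grips with 20 to 120 N. Pads are 22 mm wide; open, the fingers measure 114 mm over their backs; the gripper's body (76 mm by 85 mm) begins 54 mm behind the grasp point. The pads swing forward as they close: fully open they stand 13 mm farther back than shut.
Start: joints at [1.302, 0.689, -0.195, 1.565, 0.157, 0.902, -0.215], TCP at [0.186, -0.597, 0.217] pointing down, gripper open.
Joint ranges: [-3.01, 3.01], [-0.46, 2.08], [-1.47, 1.51], [0.13, 2.56], [-1, 4.14], [0.04, 2.09], [-2.66, 2.66]. Speed limits (rad/s): [2.57, 2.57, 3.14, 3.14, 3.14, 3.14, 3.14].

## Interface

Orientations are given as a unit quaternion [x, y, z, w].
In Python, from bench import get_state, imaging, ticket gives the robot as it stands. The module is installed in compiled form; this text tells all that it offers.
- The arm moves only by the tool apply_moves, never from a script. Its argument "increments" is a list of rows, each an object with "dp": the shift along the world's x, y, z normalised to -1 to 1, where 1 is 0.02 m, a list of three; "twist": the turn, a rotation vector about the world's x, y, z normalised to -1 to 1, where 1 is 4 degrees, a list of three; "jaw": the closure, from -1 (fully open) to 1 (shut), so that 0 is half open. In form: [{"dp": [dx, dy, dz], "twist": [ax, ay, az], "jaw": jaw}, ...]. A call has 1 to 10 rows; each row shifts and turns the commanded pose from where the row before left it; what a row does not reach is not made up. A row lasts 1/12 s, in which the tool goes at most 41.7 mm and 7.16 degrees, less where a joint would pass 70% of its speed; a pose out of reach is approached as far as the arm can. A call with a number of a shift or a turn outside -1 to 1 is refused whole. A call with a gripper value outside its range is refused whole. The fingers move at their own pace and stop on an object; "squeeze" is the grip in N (left out, the last holds). Time passes only in rows, so rows that do not move let the fingers close. It gives the time, the measured TCP pose, the force and the opening at its end, in the units of the state.
- get_state(): the state, without advancing time (a new reading comes with each control period).
- imaging.snapshot(name): name is "scene" or "top"; returns the picture (400x640x3 uint8, red, green, blue); there is no depth.
- imaging.calibration(name): a dict with "intrinsics" (3x3 intrinsics, pixels), "k1" (the pictures are not rectified: a ray, as slopes to the right and down, at radius r is drawn at 1 + k1 r^2 times it, then the intrinsics apply), "R" (3x3) and "t" (3): a world point X has camera coordinates R X + t. Camera axes: x right, y down, z forward; pixel columns grow to the right and rows downward; lengths in m; the calibration is good to about 2 mm. A picture is of the moment at which its call begins. calibration takes no time and is no camera call.
- ticket.finish_job(): hands the job in, once; it reports no verdict.
Trained networks look in the newest picture that a camera, given by its name, has taken for a name from the list of things; names that differ only in an ending like _2 or _b are one class to them, and where a whole thing is asked for, a point or a joint stands for the part that bears it (a point fixed in the world has none). Each returns a list of dicts, best first, with "score" (0 to 1); they miss things now and then, are a little off and sometimes report something else, mostly with a low value. They report only what shows in the picture. A call takes as long as a camera call.
- imaging.recognise(camera, name): "rect" ([centre column, centre row, width, height] as shares, 0 to 1, of the picture: columns of its width, rows of its height, round what is visible of it).
The state is a dict: "time": time; "joints": joint angles; "joint_velocities": joint speeds; "joint_efforts": joint torques, N m; "eef_pos": TCP position; "tool_rot": TCP orientation; "force": force on the tool from outside, world axes, zero at the start; "ft_torque": the same for the moment, N m; "width": opening from 0.0 (shut) to 1.0 (fully open).
Only numpy, scipy, OpenCV 4.12 (cv2) and the standard library are available. Lean on these libraries where they do the work, as an engineer would, in place of code of your own. Each camera call takes 0.05 s, during which the arm holds its last target.

## Working session

There is one attempt and no reset: what is moved stays moved. The work goes in short steps, Python scripts to look and compute and a tool call to move; the robot and the scene stay as the last step left them, time stands still between calls to the robot, and variables do not carry over. Pictures are saved under pics/ and viewed, and the job is handed in when it is done.

Besides the shell and the picture viewer there is one more tool, called by a JSON object that holds its "name" and its "arguments", one argument or row to a line. apply_moves: Moves the arm, as the interface text tells. Its arguments: {"type":"object","properties":{"increments":{"type":"array","items":{"type":"object","properties":{"dp":{"type":"array","items":{"type":"number"}},"twist":{"type":"array","items":{"type":"number"}},"jaw":{"type":"number"}}}},"squeeze":{"type":"number"}},"required":["increments"]}

```bash
mkdir -p pics
cat > h.py <<'E'
import numpy as np, cv2
from bench import get_state, imaging, ticket
def ray(cam,u,v):
    c=imaging.calibration(cam);K=np.array(c["intrinsics"]);k=c["k1"]
    d=np.array([(u-K[0,2])/K[0,0],(v-K[1,2])/K[1,1]]);s=d.copy()
    for _ in range(30): s=d/(1+k*(s@s))
    R=np.array(c["R"]);t=np.array(c["t"])
    return -R.T@t, R.T@np.array([s[0],s[1],1])
def at(cam,u,v,z):
    o,d=ray(cam,u,v); return o+d*(z-o[2])/d[2]
def proj(cam,X):
    c=imaging.calibration(cam);K=np.array(c["intrinsics"]);p=np.array(c["R"])@np.array(X)+np.array(c["t"])
    s=p[:2]/p[2]; s=s*(1+c["k1"]*(s@s)); return np.array([K[0,0]*s[0]+K[0,2],K[1,1]*s[1]+K[1,2]])
E
python3 - <<'E'
from h import *
for c in("scene","top"):
    im=imaging.snapshot(c);cv2.imwrite(f"pics/{c}0.png",im[:,:,::-1])
    o,d=ray(c,320,200);print(c,o,d,imaging.calibration(c)["intrinsics"][0])
    for n in("rivet_set","collet_seat","nut_handle","nut"):
        try:
            for r in imaging.recognise(c,n)[:4]:
                x=r["rect"];print(n,round(r["score"],2),[round(x[0]*640),round(x[1]*400),round(x[2]*640),round(x[3]*400)])
        except Exception as e:print(n,e)
s=get_state();print(s)
E
```

```text
scene [1.05870703 0.17416797 0.82554953] [-0.57138352 -0.17924454 -0.80092535] [477.70724251   0.         316.60646129]
rivet_set 0.73 [469, 248, 22, 28]
collet_seat 0.69 [220, 228, 78, 92]
nut_handle 0.86 [218, 217, 34, 78]
nut 0.91 [217, 216, 34, 72]
top [ 0.35449727 -0.01142941  1.04222918] [ 1.86501056e-01 -4.17736004e-04 -9.82468248e-01] [520.97187623   0.         317.87258552]
rivet_set 0.58 [158, 197, 25, 17]
nut_handle 0.73 [400, 179, 35, 74]
nut 0.66 [399, 175, 35, 70]
{'time': 0.5, 'joints': array([ 1.30182498,  0.68916698, -0.1946193 ,  1.56532487,  0.1573141 ,
        0.90249023, -0.2150981 ]), 'joint_velocities': array([ 0.00076853, -0.00103108,  0.00010941, -0.00065996, -0.00078263,
       -0.00019152, -0.00159554]), 'joint_efforts': array([ 5.54435992e-04, -5.39132273e+01, -1.26570895e+00, -1.58733523e+01,
        9.82028927e-03,  2.48375327e-03,  2.92546360e-05]), 'eef_pos': array([ 0.18638749, -0.59656672,  0.21736872]), 'tool_rot': array([ 9.88559214e-01,  1.50833290e-01,  6.90812251e-06, -2.82159495e-06]), 'force': array([ 0.03209861,  0.59610402, -0.89951056]), 'ft_torque': array([-0.01976926,  0.03133336, -0.02359765]), 'width': 1.0002782810748743}
```

View pics/scene0.png

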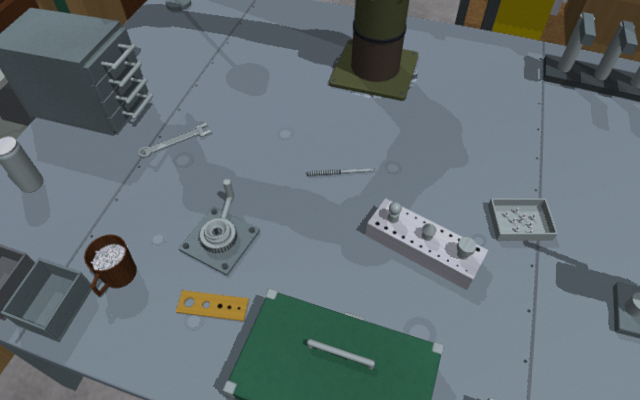

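View pics/top0.png

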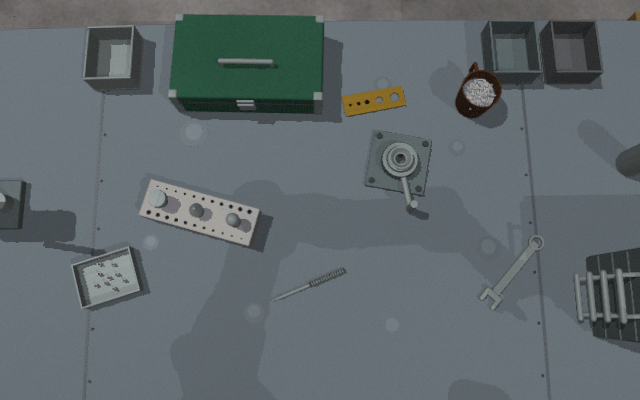

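The disc-headed tool is at about (159,198) in top and (467,247) in scene. The collet is at (401,158) in top and the handle tip at (412,204). I'll zoom in to refine these.

Run:
```python
from h import *
t=cv2.imread("pics/top0.png");s=cv2.imread("pics/scene0.png")
def z(im,x,y,w,h,f): return cv2.resize(im[y:y+h,x:x+w],None,fx=f,fy=f,interpolation=cv2.INTER_CUBIC)
a=z(t,130,170,140,85,5.7);cv2.imwrite("pics/z1.png",a[:485])
cv2.imwrite("pics/z2.png",z(t,355,120,90,100,6))
cv2.imwrite("pics/z3.png",z(s,360,190,135,100,5.9))
cv2.imwrite("pics/z4.png",z(s,170,170,100,110,5.4))
```

```text
(no output)
```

View pics/z1.png

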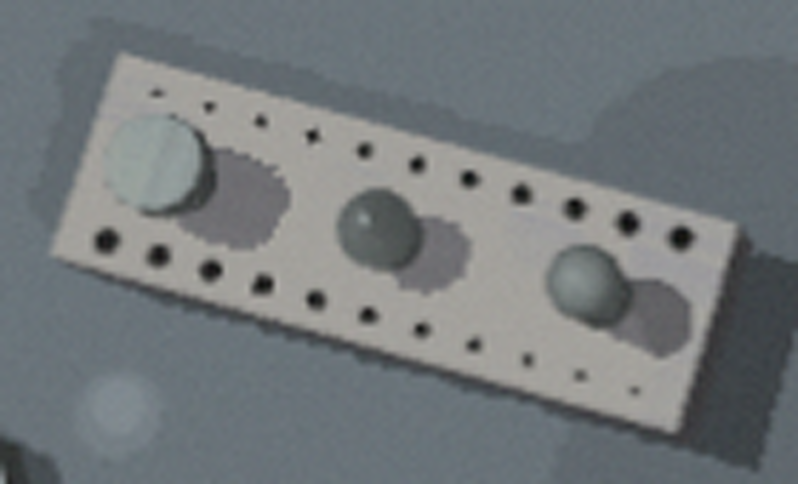

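View pics/z2.png

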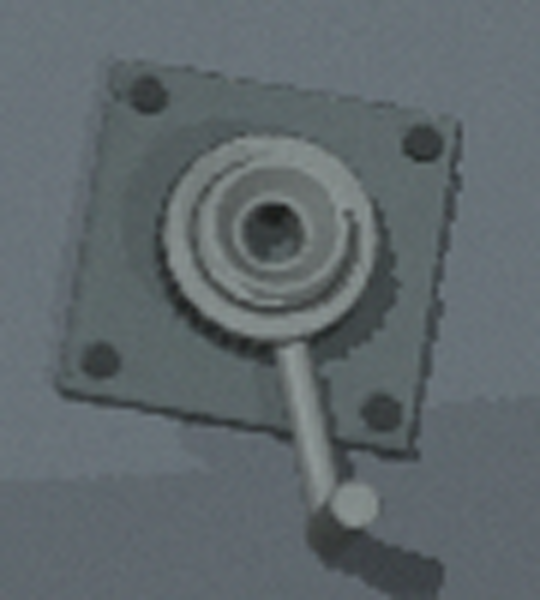

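View pics/z3.png

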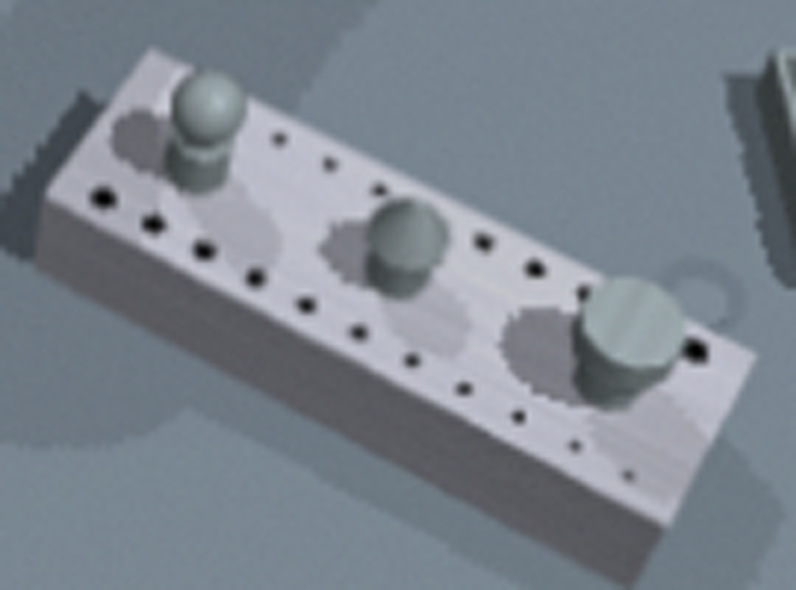

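View pics/z4.png

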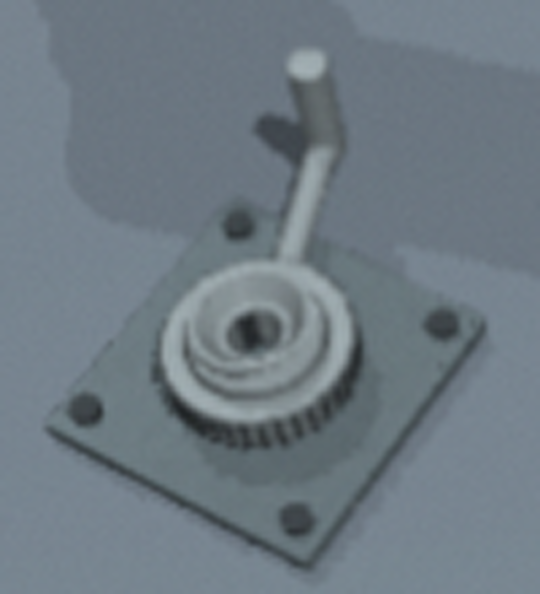

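Run:
```python
from h import *
P=lambda *a:print(*[np.round(x,4) if not isinstance(x,str) else x for x in a])
def tri(a,b):
    (o1,d1),(o2,d2)=ray("top",*a),ray("scene",*b)
    A=np.array([d1,-d2]).T; x=np.linalg.lstsq(A,o2-o1,rcond=None)[0]
    return (o1+x[0]*d1+o2+x[1]*d2)/2, np.linalg.norm(o1+x[0]*d1-o2-x[1]*d2)
P("head",at("top",157.1,198.2,.084),at("scene",466.7,244.3,.084),*tri((157.1,198.2),(466.7,244.3)))
P("nut",at("top",399.8,159.1,.032),at("scene",217.7,233.1,.032),*tri((399.8,159.1),(217.7,233.1)))
P("hand",at("top",413.75,203.75,.07),at("scene",226.6,181.6,.07),*tri((413.75,203.75),(226.6,181.6)))
# block corners top z .046
for c in [(122,53),(740,225),(680,432),(52,255)]:
    P("blk",at("top",130+(c[0]+.5)/5.7-.5,170+(c[1]+.5)/5.7-.5,.046))
for c in [(382,232),(590,285)]:
    P("others",at("top",130+(c[0]+.5)/5.7-.5,170+(c[1]+.5)/5.7-.5,.075))
# plate corners
for c in [(115,63),(460,125),(412,455),(62,388)]:
    P("plate",at("top",355+(c[0]+.5)/6-.5,120+(c[1]+.5)/6-.5,.01))
```

```text
head [0.5441 0.2955 0.084 ] [0.5468 0.294  0.084 ] [0.5447 0.2954 0.0814] 0.0019
nut [ 0.6276 -0.173   0.032 ] [ 0.6309 -0.173   0.032 ] [ 0.6288 -0.1741  0.0282] 0.001
hand [ 0.5294 -0.1897  0.07  ] [ 0.5313 -0.1912  0.07  ] [ 0.53   -0.191   0.0684] 0.002
blk [0.5907 0.3217 0.046 ]
blk [0.5273 0.1061 0.046 ]
blk [0.4569 0.1257 0.046 ]
blk [0.52   0.3426 0.046 ]
others [0.5215 0.2217 0.075 ]
others [0.5028 0.1521 0.075 ]
plate [ 0.6964 -0.1252  0.01  ]
plate [ 0.6726 -0.2434  0.01  ]
plate [ 0.557  -0.2208  0.01  ]
plate [ 0.5817 -0.1034  0.01  ]
```

Run:
```python
from h import *
for X in [(0,0,0),(0,0,.3),(.186,-.597,.217),(.186,-.597,.35)]: print(X,proj("scene",X),proj("top",X))
print(at("scene",375,75,0),at("scene",110,60,.15))
```

```text
(0, 0, 0) [374.75844105  69.38882208] [317.54790154 490.28229888]
(0, 0, 0.3) [385.84794318 -37.1116032 ] [316.00937009 571.51215416]
(0.186, -0.597, 0.217) [124.31658113   0.44301703] [698.93930765 400.23511356]
(0.186, -0.597, 0.35) [106.87197601 -52.77946544] [767.48070893 417.71912168]
[0.02334562 0.00611653 0.        ] [ 0.33052632 -0.56959813  0.15      ]
```

{"name": "apply_moves", "arguments": {
  "increments": [
    {"dp": [0, 1, 0.5], "twist": [0, 0, 0], "jaw": -1},
    {"dp": [0, 1, 0.5], "twist": [0, 0, 0], "jaw": -1},
    {"dp": [0, 1, 0.5], "twist": [0, 0, 0], "jaw": -1},
    {"dp": [0, 1, 0.5], "twist": [0, 0, 1], "jaw": -1},
    {"dp": [0, 1, 0.5], "twist": [0, 0, 1], "jaw": -1},
    {"dp": [0, 1, 0], "twist": [0, 0, 1], "jaw": -1},
    {"dp": [0.1, 1, 0], "twist": [0, 0, 1], "jaw": -1},
    {"dp": [0.3, 1, 0], "twist": [0, 0, 1], "jaw": -1},
    {"dp": [0.5, 1, 0], "twist": [0, 0, 1], "jaw": -1},
    {"dp": [0.8, 1, 0], "twist": [0, 0, 1], "jaw": -1}
  ],
  "squeeze": 40
}}

```text
time: 1.33
eef_pos: [0.2191, -0.3959, 0.2676]
tool_rot: [0.923, 0.386, -0.001, -0.0]
force: [0.8, 0.9, -0.4]
width: 1.001
```

{"name": "apply_moves", "arguments": {
  "increments": [
    {"dp": [1, 1, 0], "twist": [0, 0, 1], "jaw": -1},
    {"dp": [1, 1, 0], "twist": [0, 0, 1], "jaw": -1},
    {"dp": [1, 1, 0], "twist": [0, 0, 1], "jaw": -1},
    {"dp": [1, 1, 0], "twist": [0, 0, 1], "jaw": -1},
    {"dp": [1, 1, 0], "twist": [0, 0, 1], "jaw": -1},
    {"dp": [1, 1, 0], "twist": [0, 0, 1], "jaw": -1},
    {"dp": [1, 1, 0], "twist": [0, 0, 1], "jaw": -1},
    {"dp": [1, 1, 0], "twist": [0, 0, 0], "jaw": -1},
    {"dp": [1, 1, 0], "twist": [0, 0, 0], "jaw": -1},
    {"dp": [1, 1, 0], "twist": [0, 0, 0], "jaw": -1}
  ]
}}

```text
time: 2.17
eef_pos: [0.4213, -0.1956, 0.2676]
tool_rot: [0.802, 0.597, 0.0, 0.0]
force: [0.7, -0.7, 0.2]
width: 1.001
```

{"name": "apply_moves", "arguments": {
  "increments": [
    {"dp": [1, 1, 0], "twist": [0, 0, 0], "jaw": -1},
    {"dp": [1, 1, 0], "twist": [0, 0, 0], "jaw": -1},
    {"dp": [1, 1, 0], "twist": [0, 0, 0], "jaw": -1},
    {"dp": [0, 1, -0.3], "twist": [0, 0, 0], "jaw": -1},
    {"dp": [0, 1, -0.3], "twist": [0, 0, 0], "jaw": -1},
    {"dp": [0, 1, -0.3], "twist": [0, 0, 0], "jaw": -1},
    {"dp": [0, 1, -0.3], "twist": [0, 0, 0], "jaw": -1},
    {"dp": [0, 1, -0.3], "twist": [0, 0, 0], "jaw": -1},
    {"dp": [0, 1, -0.3], "twist": [0, 0, 0], "jaw": -1},
    {"dp": [0, 1, -0.3], "twist": [0, 0, 0], "jaw": -1}
  ]
}}

```text
time: 3.0
eef_pos: [0.4805, 0.0043, 0.2253]
tool_rot: [0.802, 0.597, 0.0, 0.0]
force: [0.2, 0.6, 0.5]
width: 0.997
```

{"name": "apply_moves", "arguments": {
  "increments": [
    {"dp": [0.2, 1, -0.3], "twist": [0, 0, 0], "jaw": -1},
    {"dp": [0.2, 1, -0.3], "twist": [0, 0, 0], "jaw": -1},
    {"dp": [0.2, 1, -0.3], "twist": [0, 0, 0], "jaw": -1},
    {"dp": [0.2, 1, -0.3], "twist": [0, 0, 0], "jaw": -1},
    {"dp": [0.2, 1, -0.3], "twist": [0, 0, 0], "jaw": -1},
    {"dp": [0, 1, 0], "twist": [0, 0, 0], "jaw": -1},
    {"dp": [0, 1, 0], "twist": [0, 0, 0], "jaw": -1},
    {"dp": [0, 1, 0], "twist": [0, 0, 0], "jaw": -1},
    {"dp": [0, 0.5, 0], "twist": [0, 0, 0], "jaw": -1},
    {"dp": [0, 0, 0], "twist": [0, 0, 0], "jaw": -1}
  ]
}}

```text
time: 3.83
eef_pos: [0.5003, 0.1766, 0.1957]
tool_rot: [0.801, 0.599, 0.001, -0.001]
force: [-0.1, 0.4, -0.3]
width: 1.001
```

{"name": "apply_moves", "arguments": {
  "increments": [
    {"dp": [0.37, 0.99, 0], "twist": [0, 0, 0], "jaw": -1},
    {"dp": [0.37, 0.99, 0], "twist": [0, 0, 0], "jaw": -1},
    {"dp": [0.37, 0.99, 0], "twist": [0, 0, 0], "jaw": -1},
    {"dp": [0.37, 0.99, -0.5], "twist": [0, 0, 0], "jaw": -1},
    {"dp": [0.37, 0.99, -0.8], "twist": [0, 0, 0], "jaw": -1},
    {"dp": [0.37, 0.99, -0.7], "twist": [0, 0, 0], "jaw": -1},
    {"dp": [0, 0, 0], "twist": [0, 0, 0], "jaw": -1},
    {"dp": [0, 0, 0], "twist": [0, 0, 0], "jaw": -1}
  ]
}}

```text
time: 4.5
eef_pos: [0.5446, 0.2912, 0.1544]
tool_rot: [0.802, 0.597, -0.001, 0.0]
force: [0.3, -0.4, 0.2]
width: 1.0
```

Run:
```python
from h import *
im=imaging.snapshot("top")
f=cv2.resize(im[150:270,90:250],None,fx=4.5,fy=4.5,interpolation=cv2.INTER_CUBIC)[:,:,::-1];cv2.imwrite("pics/g1.png",f)
im=imaging.snapshot("scene")
f=cv2.resize(im[130:290,360:560],None,fx=3.7,fy=3.7,interpolation=cv2.INTER_CUBIC)[:,:,::-1];cv2.imwrite("pics/g2.png",f)
```

```text
(no output)
```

View pics/g1.png

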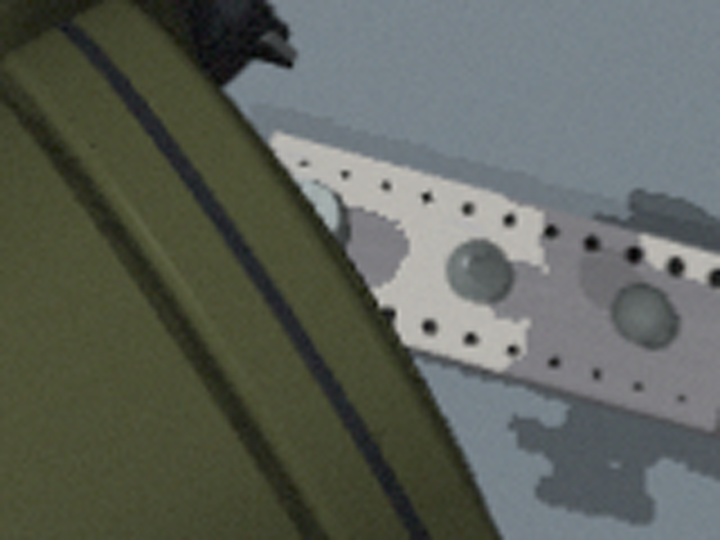

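View pics/g2.png

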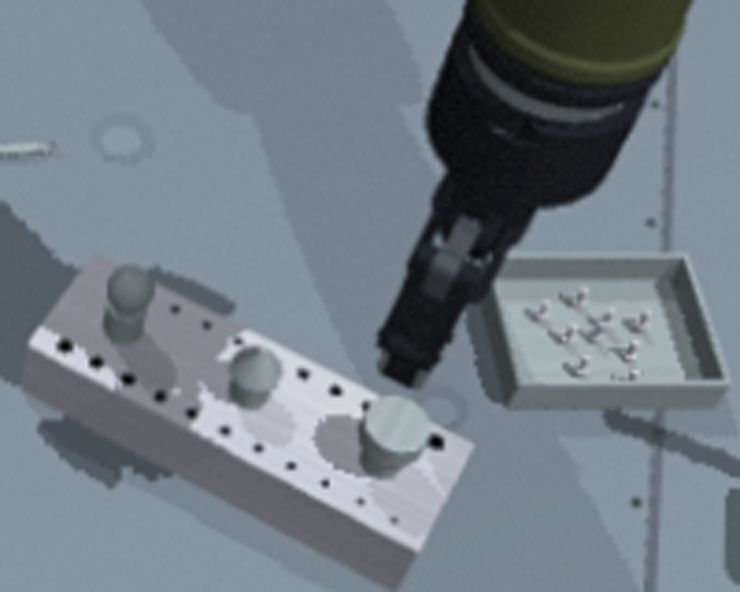

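The scene view shows the gripper over the disc head, with the jaws across the row and the neighbouring tools clear of it. I'm descending now.

{"name": "apply_moves", "arguments": {
  "increments": [
    {"dp": [0.02, 0.2, -0.6], "twist": [0, 0, 0], "jaw": -1},
    {"dp": [0, 0, -0.7], "twist": [0, 0, 0], "jaw": -1},
    {"dp": [0, 0, -0.7], "twist": [0, 0, 0], "jaw": -1},
    {"dp": [0, 0, -0.7], "twist": [0, 0, 0], "jaw": -1},
    {"dp": [0, 0, -0.7], "twist": [0, 0, 0], "jaw": -1},
    {"dp": [0, 0, -0.5], "twist": [0, 0, 0], "jaw": -1},
    {"dp": [0, 0, -0.4], "twist": [0, 0, 0], "jaw": -1},
    {"dp": [0, 0, 0], "twist": [0, 0, 0], "jaw": -1},
    {"dp": [0, 0, 0], "twist": [0, 0, 0], "jaw": -1}
  ]
}}

```text
time: 5.35
eef_pos: [0.5452, 0.296, 0.0693]
tool_rot: [0.802, 0.597, -0.0, 0.0]
force: [-0.3, 0.5, 0.1]
width: 1.001
```

{"name": "apply_moves", "arguments": {
  "increments": [
    {"dp": [0, 0, 0], "twist": [0, 0, 0], "jaw": 1},
    {"dp": [0, 0, 0], "twist": [0, 0, 0], "jaw": 1},
    {"dp": [0, 0, 0], "twist": [0, 0, 0], "jaw": 1},
    {"dp": [0, 0, 0], "twist": [0, 0, 0], "jaw": 1},
    {"dp": [0, 0, 0], "twist": [0, 0, 0], "jaw": 1},
    {"dp": [0, 0, 0], "twist": [0, 0, 0], "jaw": 1},
    {"dp": [0, 0, 0], "twist": [0, 0, 0], "jaw": 1},
    {"dp": [0, 0, 0], "twist": [0, 0, 0], "jaw": 1},
    {"dp": [0, 0, 0], "twist": [0, 0, 0], "jaw": 1}
  ],
  "squeeze": 50
}}

```text
time: 6.1
eef_pos: [0.5407, 0.3007, 0.0724]
tool_rot: [0.801, 0.599, -0.0, -0.003]
force: [-11.6, 1.3, 23.0]
width: 0.002
```

Run:
```python
from h import *
s=get_state();print(s["width"],s["eef_pos"],s["force"])
im=imaging.snapshot("scene")
f=cv2.resize(im[150:290,360:540],None,fx=4.2,fy=4.2,interpolation=cv2.INTER_CUBIC)[:,:,::-1];cv2.imwrite("pics/g3.png",f)
```

```text
0.0021070960625807376 [0.54070602 0.30067014 0.0724095 ] [-11.60750781   1.34064708  22.98349082]
```

View pics/g3.png

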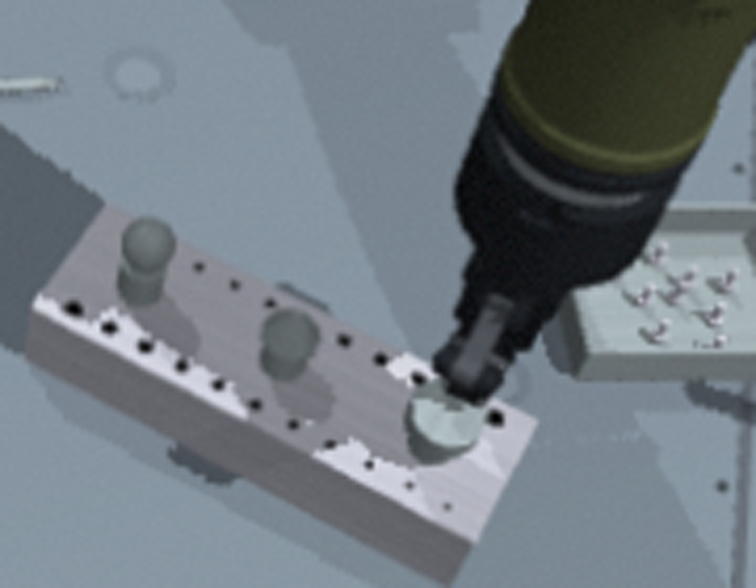

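Run:
```python
from h import *
y=np.array([.958,-.287,0])
p=np.array([.5446,.2912,.154])
for q in(p,p+.0425*y+[0,0,0],p-.0425*y,p-[0,0,.0]): print((proj("scene",q)-[360,130]+.5)*3.7)
p=np.array([.5407,.3007,.0724])
for q in(p,p-[0,0,.014]): print((proj("scene",q)-[360,150]+.5)*4.2)
```

```text
[428.26049038 339.97852295]
[391.15704027 404.89853356]
[463.25607493 278.40676628]
[428.26049038 339.97852295]
[460.51265519 404.40630786]
[452.66145294 420.768867  ]
```

Run:
```python
from h import *
im=cv2.imread("pics/g3.png")
f=cv2.resize(im[250:500,380:560],None,fx=2.4,fy=2.4,interpolation=cv2.INTER_CUBIC)
f=cv2.convertScaleAbs(f,alpha=1.8,beta=20);cv2.imwrite("pics/g4.png",f)
s=imaging.snapshot("top");cv2.imwrite("pics/g5.png",cv2.resize(s[150:270,90:250],None,fx=4.5,fy=4.5,interpolation=cv2.INTER_CUBIC)[:,:,::-1])
print(imaging.recognise("scene","rivet_set"))
```

```text
[{'rect': [0.7277, 0.6256, 0.0323, 0.0568], 'score': 0.55}]
```

View pics/g4.png

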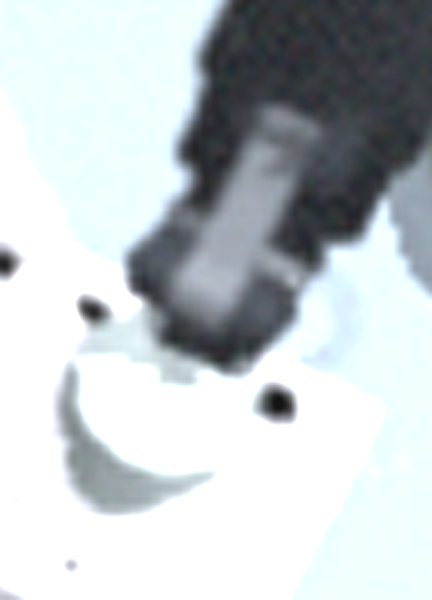

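View pics/g5.png

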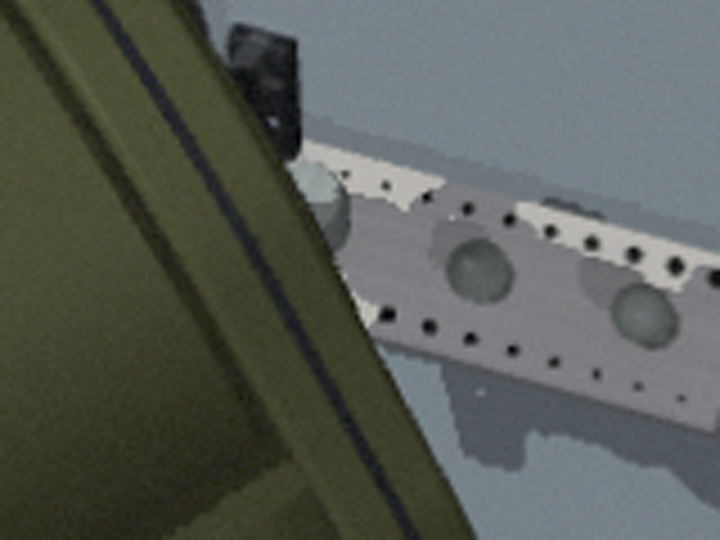

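{"name": "apply_moves", "arguments": {
  "increments": [
    {"dp": [0, 0, 0.15], "twist": [0, 0, 0], "jaw": 1},
    {"dp": [0, 0, 0.15], "twist": [0, 0, 0], "jaw": 1}
  ],
  "squeeze": 20
}}

```text
time: 6.42
eef_pos: [0.545, 0.2967, 0.076]
tool_rot: [0.802, 0.598, 0.0, -0.0]
force: [-0.1, -0.2, 0.2]
width: -0.001
```

Run:
```python
from h import *
s=get_state();print(s["width"],s["eef_pos"],s["force"],s["ft_torque"])
im=imaging.snapshot("scene")
f=cv2.resize(im[190:280,410:500],None,fx=6.5,fy=6.5,interpolation=cv2.INTER_CUBIC)[:,:,::-1];cv2.imwrite("pics/g6.png",cv2.convertScaleAbs(f,alpha=1.3))
```

```text
-0.0012953820351396948 [0.54500211 0.2966964  0.07603977] [-0.08616892 -0.17933964  0.16447728] [-0.00616458 -0.022658   -0.00253949]
```

View pics/g6.png

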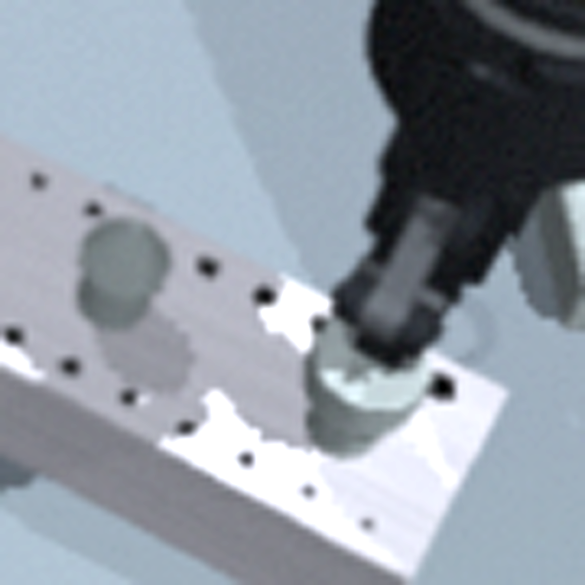

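Run:
```python
from h import *
for z in (.06,.07,.08,.09,.1): print(z,at("scene",410+395/6.5,190+362/6.5,z), at("scene",410+365/6.5,190+378/6.5,z))
```

```text
0.06 [0.53105931 0.30572484 0.06      ] [0.53904803 0.2979754  0.06      ]
0.07 [0.53795171 0.30400638 0.07      ] [0.54583608 0.29635816 0.07      ]
0.08 [0.54484412 0.30228791 0.08      ] [0.55262413 0.29474092 0.08      ]
0.09 [0.55173652 0.30056945 0.09      ] [0.55941218 0.29312369 0.09      ]
0.1 [0.55862893 0.29885099 0.1       ] [0.56620023 0.29150645 0.1       ]
```

The shut fingertips were resting on top of the head, so the real tips sit about 26 mm higher than the stated TCP offset implies. With no contact force, the tool is standing upright in its hole again. I'll open and go 32 mm lower.

{"name": "apply_moves", "arguments": {
  "increments": [
    {"dp": [0, 0, 0], "twist": [0, 0, 0], "jaw": -1},
    {"dp": [0, 0, 0], "twist": [0, 0, 0], "jaw": -1},
    {"dp": [0, 0, 0], "twist": [0, 0, 0], "jaw": -1},
    {"dp": [0, 0, 0], "twist": [0, 0, 0], "jaw": -1},
    {"dp": [0, 0, 0], "twist": [0, 0, 0], "jaw": -1},
    {"dp": [0, 0, 0], "twist": [0, 0, 0], "jaw": -1},
    {"dp": [0, 0, 0], "twist": [0, 0, 0], "jaw": -1},
    {"dp": [0, 0, 0], "twist": [0, 0, 0], "jaw": -1}
  ]
}}

```text
time: 7.13
eef_pos: [0.5452, 0.2962, 0.0754]
tool_rot: [0.802, 0.597, -0.0, 0.0]
force: [1.1, 0.0, 0.2]
width: 1.004
```

Run:
```python
from h import *
im=imaging.snapshot("scene")
f=cv2.resize(im[190:280,410:500],None,fx=6.5,fy=6.5,interpolation=cv2.INTER_CUBIC)[:,:,::-1];cv2.imwrite("pics/g7.png",cv2.convertScaleAbs(f,alpha=1.3))
```

```text
(no output)
```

View pics/g7.png

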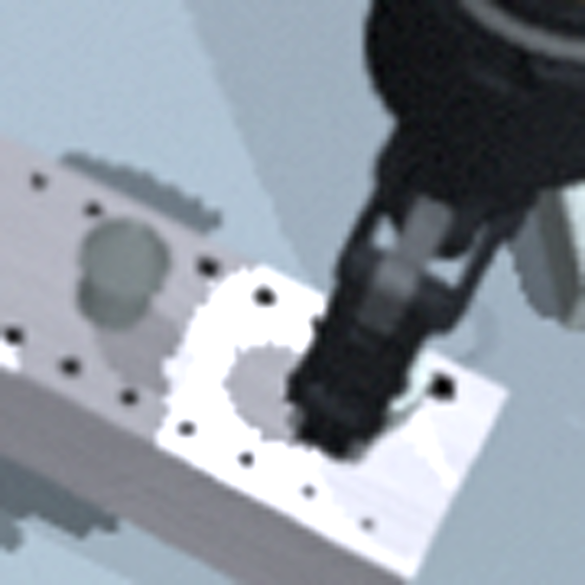

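Run:
```python
from h import *
for z in (.06,.07,.08,.09,.1,.11): print(z,at("scene",410+325/6.5,190+452/6.5,z))
```

```text
0.06 [0.56698798 0.29008005 0.06      ]
0.07 [0.57341106 0.28856595 0.07      ]
0.08 [0.57983415 0.28705185 0.08      ]
0.09 [0.58625724 0.28553774 0.09      ]
0.1 [0.59268032 0.28402364 0.1       ]
0.11 [0.59910341 0.28250954 0.11      ]
```

{"name": "apply_moves", "arguments": {
  "increments": [
    {"dp": [0, 0, -0.4], "twist": [0, 0, 0], "jaw": -1},
    {"dp": [0, 0, -0.4], "twist": [0, 0, 0], "jaw": -1},
    {"dp": [0, 0, -0.4], "twist": [0, 0, 0], "jaw": -1},
    {"dp": [0, 0, -0.3], "twist": [0, 0, 0], "jaw": -1},
    {"dp": [0, 0, 0], "twist": [0, 0, 0], "jaw": -1},
    {"dp": [0, 0, 0], "twist": [0, 0, 0], "jaw": -1}
  ]
}}

```text
time: 7.68
eef_pos: [0.5447, 0.296, 0.0446]
tool_rot: [0.802, 0.597, -0.001, -0.0]
force: [0.8, -0.1, 0.9]
width: 1.0
```

{"name": "apply_moves", "arguments": {
  "increments": [
    {"dp": [0, 0, 0], "twist": [0, 0, 0], "jaw": 1},
    {"dp": [0, 0, 0], "twist": [0, 0, 0], "jaw": 1},
    {"dp": [0, 0, 0], "twist": [0, 0, 0], "jaw": 1},
    {"dp": [0, 0, 0], "twist": [0, 0, 0], "jaw": 1},
    {"dp": [0, 0, 0], "twist": [0, 0, 0], "jaw": 1},
    {"dp": [0, 0, 0], "twist": [0, 0, 0], "jaw": 1},
    {"dp": [0, 0, 0], "twist": [0, 0, 0], "jaw": 1}
  ],
  "squeeze": 50
}}

```text
time: 8.27
eef_pos: [0.5455, 0.2964, 0.046]
tool_rot: [0.802, 0.597, 0.001, 0.0]
force: [-1.5, 0.0, 4.6]
width: 0.38
```

Run:
```python
from h import *
im=imaging.snapshot("scene")
f=cv2.resize(im[190:280,410:500],None,fx=6.5,fy=6.5,interpolation=cv2.INTER_CUBIC)[:,:,::-1];cv2.imwrite("pics/g8.png",cv2.convertScaleAbs(f,alpha=1.3))
```

```text
(no output)
```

View pics/g8.png

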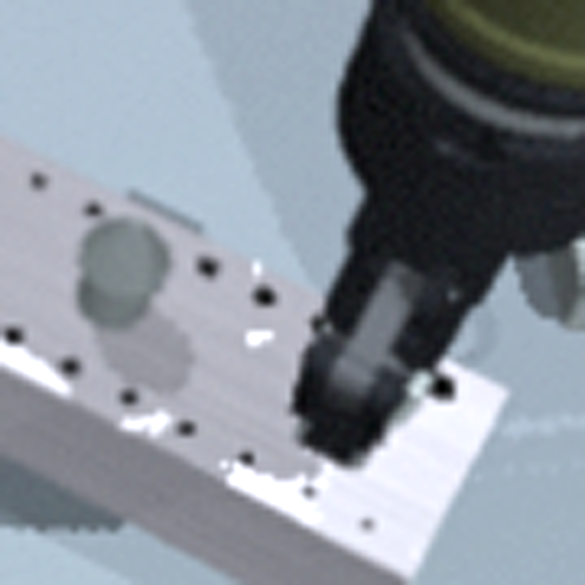

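Width 0.38 is about 33 mm, which matches the 34 mm head. Lifting.

{"name": "apply_moves", "arguments": {
  "increments": [
    {"dp": [0, 0, 0.5], "twist": [0, 0, 0], "jaw": 1},
    {"dp": [0, 0, 0.7], "twist": [0, 0, 0], "jaw": 1},
    {"dp": [0, 0, 0.8], "twist": [0, 0, 0], "jaw": 1},
    {"dp": [0, 0, 0.8], "twist": [0, 0, 0], "jaw": 1},
    {"dp": [0, 0, 0.8], "twist": [0, 0, 0], "jaw": 1},
    {"dp": [0, 0, 0.8], "twist": [0, 0, 0], "jaw": 1},
    {"dp": [0, 0, 0.8], "twist": [0, 0, 0], "jaw": 1},
    {"dp": [0, 0, 0.6], "twist": [0, 0, 0], "jaw": 1}
  ]
}}

```text
time: 8.98
eef_pos: [0.5451, 0.2962, 0.1628]
tool_rot: [0.802, 0.597, 0.0, -0.0]
force: [0.6, 0.1, -1.8]
width: 0.379
```

Run:
```python
from h import *
im=imaging.snapshot("scene")
f=cv2.resize(im[130:280,370:520],None,fx=4,fy=4,interpolation=cv2.INTER_CUBIC)[:,:,::-1];cv2.imwrite("pics/g9.png",cv2.convertScaleAbs(f,alpha=1.3))
```

```text
(no output)
```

View pics/g9.png

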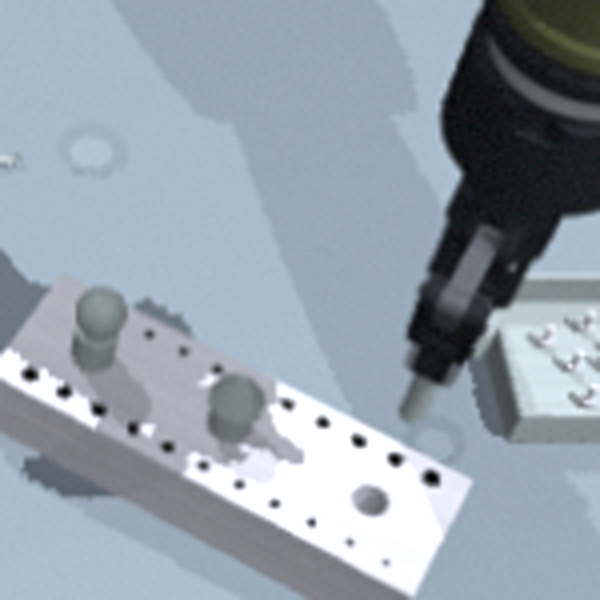

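Tool is held upright and its hole is empty at (370,500) in the zoom. Carrying it to the collet.

{"name": "apply_moves", "arguments": {
  "increments": [
    {"dp": [0.17, -0.4, 0], "twist": [0, 0, 0], "jaw": 1},
    {"dp": [0.17, -0.8, 0], "twist": [0, 0, 0], "jaw": 1},
    {"dp": [0.17, -1, 0], "twist": [0, 0, 0], "jaw": 1},
    {"dp": [0.17, -1, 0], "twist": [0, 0, 0], "jaw": 1},
    {"dp": [0.17, -1, 0], "twist": [0, 0, 0], "jaw": 1},
    {"dp": [0.17, -1, 0], "twist": [0, 0, 0], "jaw": 1},
    {"dp": [0.17, -1, 0], "twist": [0, 0, 0], "jaw": 1},
    {"dp": [0.17, -1, 0], "twist": [0, 0, 0], "jaw": 1},
    {"dp": [0.17, -1, 0], "twist": [0, 0, 0], "jaw": 1},
    {"dp": [0.17, -1, 0], "twist": [0, 0, 0], "jaw": 1}
  ]
}}

```text
time: 9.87
eef_pos: [0.5784, 0.1099, 0.16]
tool_rot: [0.802, 0.597, -0.001, -0.0]
force: [0.1, 0.4, -1.4]
width: 0.382
```

{"name": "apply_moves", "arguments": {
  "increments": [
    {"dp": [0.17, -1, 0], "twist": [0, 0, 0], "jaw": 1},
    {"dp": [0.17, -1, 0], "twist": [0, 0, 0], "jaw": 1},
    {"dp": [0.17, -1, 0], "twist": [0, 0, 0], "jaw": 1},
    {"dp": [0.17, -1, 0], "twist": [0, 0, 0], "jaw": 1},
    {"dp": [0.17, -1, 0], "twist": [0, 0, 0], "jaw": 1},
    {"dp": [0.17, -1, 0], "twist": [0, 0, 0], "jaw": 1},
    {"dp": [0.17, -1, 0], "twist": [0, 0, 0], "jaw": 1},
    {"dp": [0.17, -1, 0], "twist": [0, 0, 0], "jaw": 1},
    {"dp": [0.17, -1, 0], "twist": [0, 0, 0], "jaw": 1},
    {"dp": [0.17, -1, 0], "twist": [0, 0, 0], "jaw": 1}
  ]
}}

```text
time: 10.7
eef_pos: [0.612, -0.0899, 0.1599]
tool_rot: [0.802, 0.597, -0.001, -0.001]
force: [-0.5, -0.3, -1.0]
width: 0.377
```

{"name": "apply_moves", "arguments": {
  "increments": [
    {"dp": [0.17, -1, 0], "twist": [0, 0, 0], "jaw": 1},
    {"dp": [0.17, -1, 0], "twist": [0, 0, 0], "jaw": 1},
    {"dp": [0.17, -1, 0], "twist": [0, 0, 0], "jaw": 1},
    {"dp": [0.2, -0.9, 0], "twist": [0, 0, 0], "jaw": 1},
    {"dp": [0.1, -0.3, 0], "twist": [0, 0, 0], "jaw": 1},
    {"dp": [0, 0, 0], "twist": [0, 0, 0], "jaw": 1},
    {"dp": [0, 0, 0], "twist": [0, 0, 0], "jaw": 1}
  ]
}}

```text
time: 11.28
eef_pos: [0.6287, -0.171, 0.1605]
tool_rot: [0.802, 0.597, -0.0, -0.001]
force: [0.2, 1.6, -2.8]
width: 0.378
```

Run:
```python
from h import *
im=imaging.snapshot("scene")
f=cv2.resize(im[130:280,150:300],None,fx=4,fy=4,interpolation=cv2.INTER_CUBIC)[:,:,::-1];cv2.imwrite("pics/c1.png",cv2.convertScaleAbs(f,alpha=1.3))
im=imaging.snapshot("top")
f=cv2.resize(im[100:230,340:480],None,fx=4.5,fy=4.5,interpolation=cv2.INTER_CUBIC)[:,:,::-1];cv2.imwrite("pics/c2.png",cv2.convertScaleAbs(f,alpha=1.3))
```

View pics/c1.png

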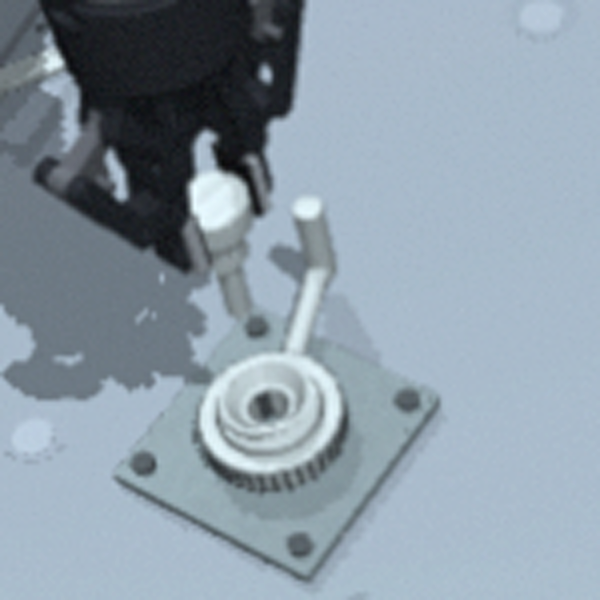

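View pics/c2.png

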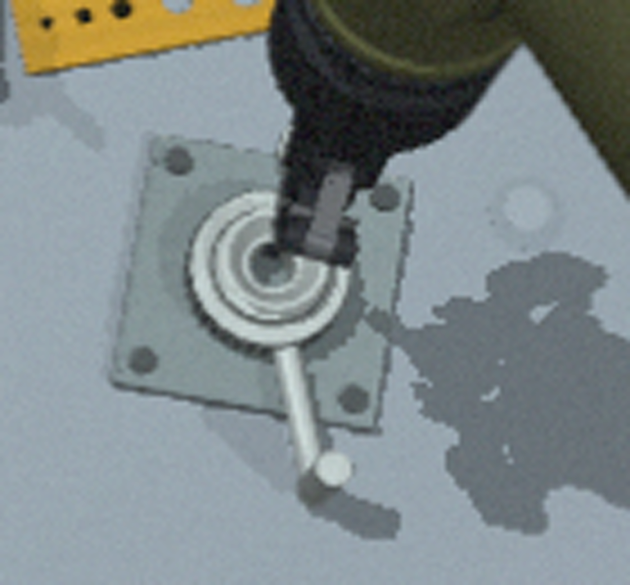

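Run:
```python
from h import *
for z in (.10,.12,.14,.16,.18,.20,.22): print(z,(proj("scene",(.6287,-.171,z))-[150,130]+.5)*4)
for z in (.1,.12,.14): print(z, at("scene",150+239/4,130+316/4,z))
print(get_state()["tool_rot"],get_state()["joints"])
```

```text
0.1 [253.26097974 332.74430518]
0.12 [245.34982272 307.6071313 ]
0.14 [237.15999382 281.534634  ]
0.16 [228.6775507  254.47671729]
0.18 [219.88770558 226.37991208]
0.2 [210.7747739  197.18712073]
0.22 [201.32212181 166.83734381]
0.1 [ 0.62265467 -0.1801779   0.1       ]
0.12 [ 0.63467459 -0.17041024  0.12      ]
0.14 [ 0.64669451 -0.16064259  0.14      ]
[ 8.01267170e-01  5.98305939e-01  2.29548161e-04 -9.33997691e-04] [ 0.43532393  0.81995847 -0.46460861  1.52333131  0.42857194  0.90184048
 -0.45861823]
```

{"name": "apply_moves", "arguments": {
  "increments": [
    {"dp": [0, 0, -0.7], "twist": [0, 0, 0], "jaw": 1},
    {"dp": [0, 0, -0.8], "twist": [0, 0, 0], "jaw": 1},
    {"dp": [0, 0, -0.8], "twist": [0, 0, 0], "jaw": 1},
    {"dp": [0, 0, -0.6], "twist": [0, 0, 0], "jaw": 1},
    {"dp": [0, 0, -0.5], "twist": [0, 0, 0], "jaw": 1},
    {"dp": [0, 0, 0], "twist": [0, 0, 0], "jaw": 1}
  ]
}}

```text
time: 11.88
eef_pos: [0.6279, -0.1706, 0.0912]
tool_rot: [0.802, 0.598, -0.001, -0.002]
force: [-0.2, -0.6, -0.9]
width: 0.382
```

Run:
```python
from h import *
im=imaging.snapshot("scene")
f=cv2.resize(im[150:280,150:300],None,fx=4.5,fy=4.5,interpolation=cv2.INTER_CUBIC)[:,:,::-1];cv2.imwrite("pics/c3.png",cv2.convertScaleAbs(f,alpha=1.3))
```

```text
(no output)
```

View pics/c3.png

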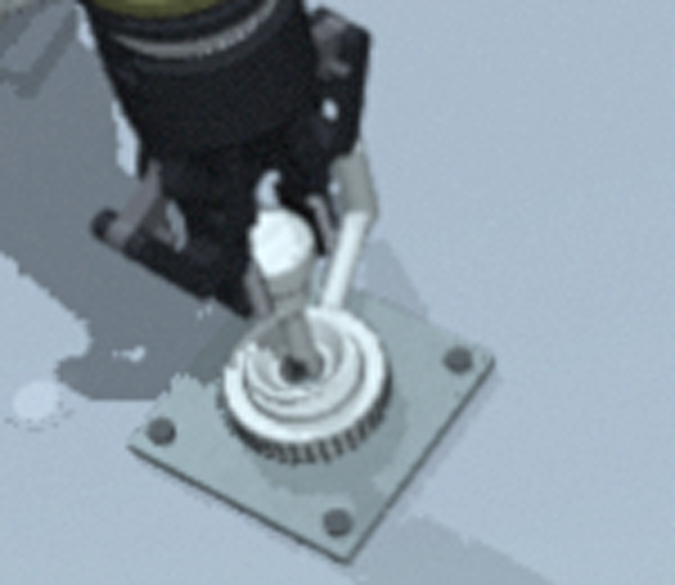

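{"name": "apply_moves", "arguments": {
  "increments": [
    {"dp": [0, 0, -0.3], "twist": [0, 0, 0], "jaw": 1},
    {"dp": [0, 0, -0.3], "twist": [0, 0, 0], "jaw": 1},
    {"dp": [0, 0, -0.3], "twist": [0, 0, 0], "jaw": 1},
    {"dp": [0, 0, -0.3], "twist": [0, 0, 0], "jaw": 1},
    {"dp": [0, 0, 0], "twist": [0, 0, 0], "jaw": 1}
  ]
}}

```text
time: 12.35
eef_pos: [0.6284, -0.1718, 0.068]
tool_rot: [0.802, 0.597, -0.001, -0.001]
force: [-0.8, 0.3, -1.9]
width: 0.379
```

{"name": "apply_moves", "arguments": {
  "increments": [
    {"dp": [0, 0, -0.25], "twist": [0, 0, 0], "jaw": 1},
    {"dp": [0, 0, -0.25], "twist": [0, 0, 0], "jaw": 1},
    {"dp": [0, 0, -0.2], "twist": [0, 0, 0], "jaw": 1},
    {"dp": [0, 0, 0], "twist": [0, 0, 0], "jaw": 1}
  ]
}}

```text
time: 12.68
eef_pos: [0.6287, -0.1717, 0.0543]
tool_rot: [0.802, 0.597, -0.001, -0.001]
force: [-0.1, -0.4, -1.1]
width: 0.377
```

{"name": "apply_moves", "arguments": {
  "increments": [
    {"dp": [0, 0, -0.1], "twist": [0, 0, 0], "jaw": 1},
    {"dp": [0, 0, -0.1], "twist": [0, 0, 0], "jaw": 1},
    {"dp": [0, 0, 0], "twist": [0, 0, 0], "jaw": 1}
  ]
}}

```text
time: 12.93
eef_pos: [0.6293, -0.1718, 0.0512]
tool_rot: [0.802, 0.597, -0.0, -0.0]
force: [0.1, 0.2, -1.7]
width: 0.381
```

Run:
```python
from h import *
im=imaging.snapshot("scene")
f=cv2.resize(im[170:270,160:280],None,fx=5.5,fy=5.5,interpolation=cv2.INTER_CUBIC)[:,:,::-1];cv2.imwrite("pics/c4.png",cv2.convertScaleAbs(f,alpha=1.3))
```

```text
(no output)
```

View pics/c4.png

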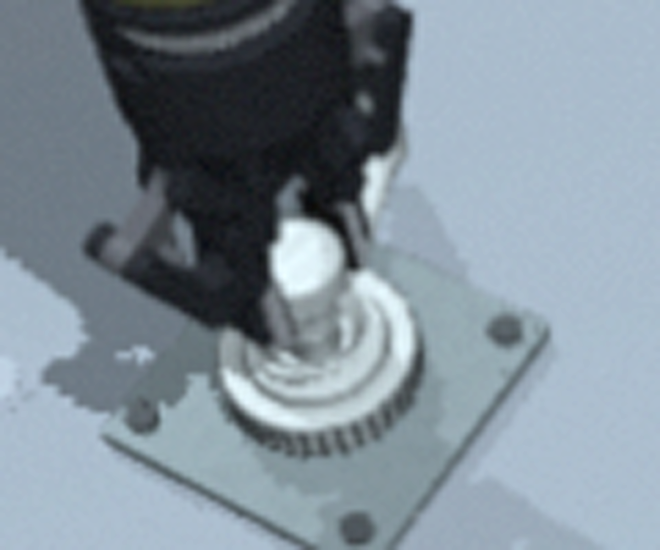

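{"name": "apply_moves", "arguments": {
  "increments": [
    {"dp": [0, 0, -0.08], "twist": [0, 0, 0], "jaw": 1},
    {"dp": [0, 0, -0.08], "twist": [0, 0, 0], "jaw": 1},
    {"dp": [0, 0, 0], "twist": [0, 0, 0], "jaw": 1}
  ]
}}

```text
time: 13.23
eef_pos: [0.63, -0.1716, 0.0498]
tool_rot: [0.802, 0.597, 0.0, 0.001]
force: [-2.6, 1.5, 8.0]
width: 0.376
```

{"name": "apply_moves", "arguments": {
  "increments": [
    {"dp": [0, 0, 0], "twist": [0, 0, 0], "jaw": -0.3},
    {"dp": [0, 0, 0], "twist": [0, 0, 0], "jaw": -0.5},
    {"dp": [0, 0, 0], "twist": [0, 0, 0], "jaw": -0.5},
    {"dp": [0, 0, 0], "twist": [0, 0, 0], "jaw": -0.5},
    {"dp": [0, 0, 0], "twist": [0, 0, 0], "jaw": -0.5}
  ]
}}

```text
time: 13.65
eef_pos: [0.6293, -0.1718, 0.0481]
tool_rot: [0.802, 0.597, -0.0, -0.0]
force: [0.1, -0.4, 0.4]
width: 0.748
```

Run:
```python
from h import *
im=imaging.snapshot("scene")
f=cv2.resize(im[170:270,160:280],None,fx=5.5,fy=5.5,interpolation=cv2.INTER_CUBIC)[:,:,::-1];cv2.imwrite("pics/c5.png",cv2.convertScaleAbs(f,alpha=1.3))
```

```text
(no output)
```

View pics/c5.png

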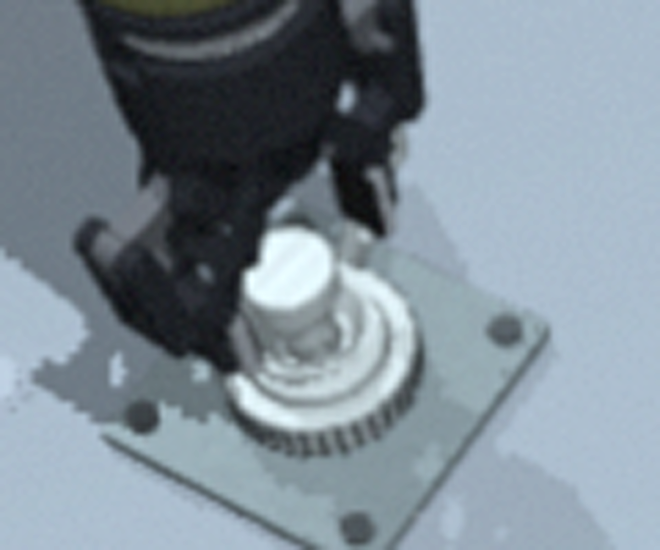

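{"name": "apply_moves", "arguments": {
  "increments": [
    {"dp": [0, 0, 0.3], "twist": [0, 0, 0], "jaw": -0.6},
    {"dp": [0, 0, 0.5], "twist": [0, 0, 0], "jaw": -0.6},
    {"dp": [0, 0, 0.8], "twist": [0, 0, 0], "jaw": -0.6},
    {"dp": [0, 0, 1], "twist": [0, 0, 0], "jaw": -0.6},
    {"dp": [0, 0, 1], "twist": [0, 0, 0], "jaw": -0.6},
    {"dp": [-0.5, 0, 1], "twist": [0, 0, 0], "jaw": -0.6},
    {"dp": [-1, -0.3, 0.5], "twist": [0, 0, 0], "jaw": -0.6},
    {"dp": [-1, -0.3, 0], "twist": [0, 0, 0], "jaw": -0.6},
    {"dp": [-1, -0.3, 0], "twist": [0, 0, 0], "jaw": -0.6}
  ]
}}

```text
time: 14.45
eef_pos: [0.5597, -0.1899, 0.1523]
tool_rot: [0.802, 0.597, 0.001, 0.001]
force: [-0.1, -0.0, 0.2]
width: 0.798
```

Run:
```python
from h import *
im=imaging.snapshot("scene")
f=cv2.resize(im[170:270,160:280],None,fx=5.5,fy=5.5,interpolation=cv2.INTER_CUBIC)[:,:,::-1];cv2.imwrite("pics/c6.png",cv2.convertScaleAbs(f,alpha=1.3))
im=imaging.snapshot("top")
f=cv2.resize(im[100:230,340:480],None,fx=4.5,fy=4.5,interpolation=cv2.INTER_CUBIC)[:,:,::-1];cv2.imwrite("pics/c7.png",cv2.convertScaleAbs(f,alpha=1.3))
print(imaging.recognise("top","rivet_set"),imaging.recognise("scene","rivet_set"))
for z in (.010,.072,.088): print((proj("scene",(.629,-.173,z))-[160,170]+.5)*5.5,(proj("top",(.6285,-.173,z))-[340,100]+.5)*4.5)
```

```text
[{'rect': [0.6273, 0.3754, 0.0311, 0.0508], 'score': 0.51}] [{'rect': [0.3365, 0.5539, 0.0292, 0.0598], 'score': 0.74}, {'rect': [0.3416, 0.5426, 0.0567, 0.1998], 'score': 0.72}, {'rect': [0.3471, 0.5668, 0.1164, 0.2395], 'score': 0.25}]
[332.62187482 378.06379201] [264.08303596 278.92710941]
[302.29567742 283.14054192] [284.99602811 241.52619314]
[293.95094623 256.93517899] [290.80624938 231.13189545]
```

View pics/c6.png

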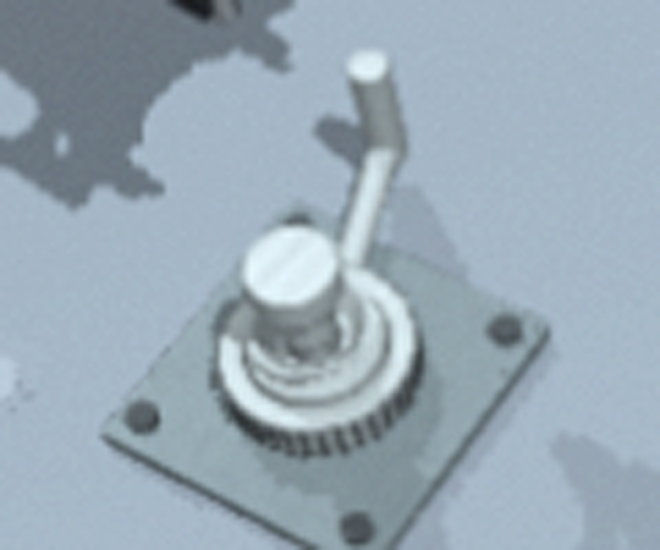

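View pics/c7.png

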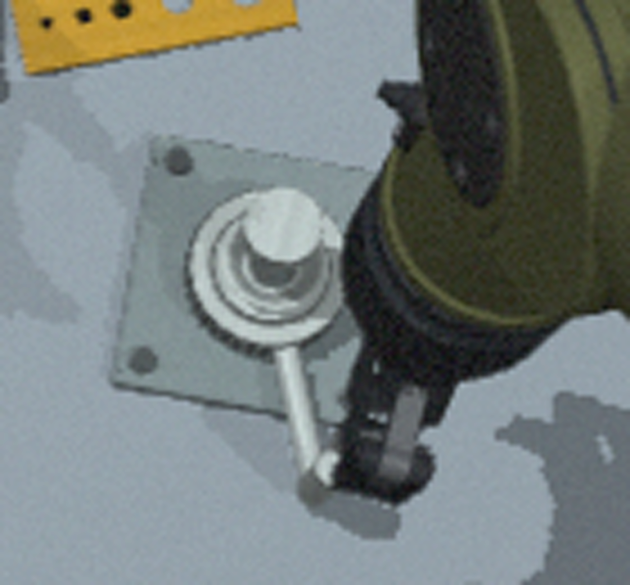

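The rivet set stands home and near upright: head top at (285,225) in top, against (291,231) expected. Next I'll turn the jaws tangential above the handle.

{"name": "apply_moves", "arguments": {
  "increments": [
    {"dp": [-0.75, 0, 0], "twist": [0, 0, -1], "jaw": -0.1},
    {"dp": [-0.75, 0, 0], "twist": [0, 0, -1], "jaw": -0.1},
    {"dp": [0, 0, 0], "twist": [0, 0, -1], "jaw": -0.1},
    {"dp": [0, 0, 0], "twist": [0, 0, -1], "jaw": -0.1},
    {"dp": [0, 0, 0], "twist": [0, 0, -1], "jaw": -0.1},
    {"dp": [0, 0, 0], "twist": [0, 0, -1], "jaw": -0.1},
    {"dp": [0, 0, 0], "twist": [0, 0, -1], "jaw": -0.1},
    {"dp": [0, 0, 0], "twist": [0, 0, -1], "jaw": -0.1}
  ]
}}

```text
time: 15.32
eef_pos: [0.5312, -0.1888, 0.1507]
tool_rot: [0.936, 0.352, 0.001, 0.0]
force: [0.5, 1.1, 0.4]
width: 0.549
```

Run:
```python
from h import *
s=get_state();print(s["joints"].round(3),s["eef_pos"],s["tool_rot"].round(3))
```

```text
[ 0.437  0.708 -0.297  1.818  0.314  0.66  -0.894] [ 0.53120437 -0.18881124  0.15065375] [0.936 0.352 0.001 0.   ]
```

{"name": "apply_moves", "arguments": {
  "increments": [
    {"dp": [-0.06, -0.06, 0], "twist": [0, 0, -1], "jaw": -0.1},
    {"dp": [0, 0, 0], "twist": [0, 0, -1], "jaw": -0.1},
    {"dp": [0, 0, 0], "twist": [0, 0, -1], "jaw": -0.1},
    {"dp": [0, 0, 0], "twist": [0, 0, -1], "jaw": -0.1},
    {"dp": [0, 0, -0.5], "twist": [0, 0, -1], "jaw": -0.1},
    {"dp": [0, 0, -0.5], "twist": [0, 0, -1], "jaw": -0.1},
    {"dp": [0, 0, -0.5], "twist": [0, 0, -1], "jaw": -0.1},
    {"dp": [0, 0, -0.5], "twist": [0, 0, 0], "jaw": -0.1},
    {"dp": [0, 0, 0], "twist": [0, 0, 0], "jaw": -0.1}
  ]
}}

```text
time: 16.07
eef_pos: [0.5283, -0.1898, 0.1087]
tool_rot: [0.993, 0.118, -0.001, -0.001]
force: [-0.1, 0.1, -0.4]
width: 0.555
```

Run:
```python
from h import *
s=get_state();print(s["joints"].round(3))
im=imaging.snapshot("scene")
f=cv2.resize(im[130:260,160:290],None,fx=4.5,fy=4.5,interpolation=cv2.INTER_CUBIC)[:,:,::-1];cv2.imwrite("pics/n1.png",cv2.convertScaleAbs(f,alpha=1.4))
im=imaging.snapshot("top")
f=cv2.resize(im[120:250,360:490],None,fx=4.5,fy=4.5,interpolation=cv2.INTER_CUBIC)[:,:,::-1];cv2.imwrite("pics/n2.png",cv2.convertScaleAbs(f,alpha=1.4))
```

```text
[ 0.346  0.761 -0.14   1.855  0.188  0.54  -1.252]
```

View pics/n1.png

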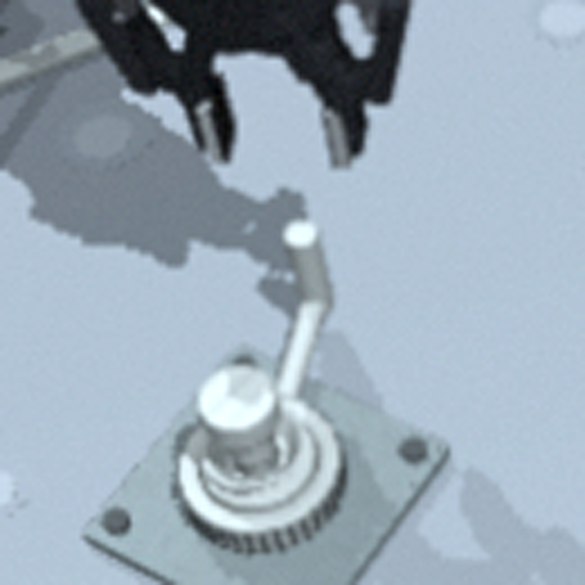

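View pics/n2.png

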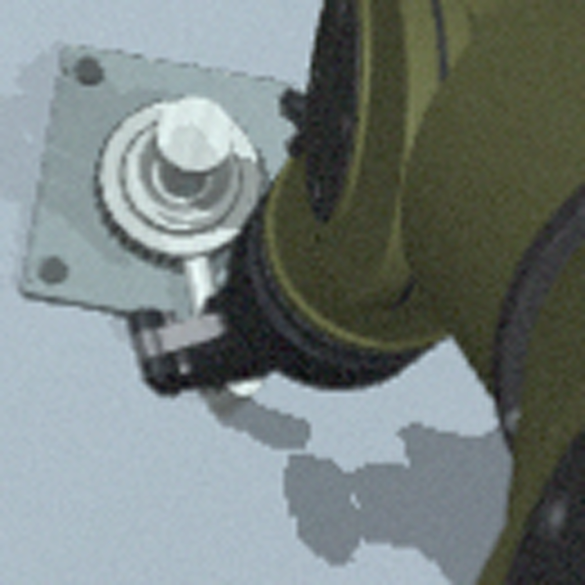

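{"name": "apply_moves", "arguments": {
  "increments": [
    {"dp": [0.08, 0, -0.7], "twist": [0, 0, 0], "jaw": -0.1},
    {"dp": [0, 0, -0.7], "twist": [0, 0, 0], "jaw": -0.1},
    {"dp": [0, 0, -0.7], "twist": [0, 0, 0], "jaw": -0.1},
    {"dp": [0, 0, -0.6], "twist": [0, 0, 0], "jaw": -0.1},
    {"dp": [0, 0, -0.5], "twist": [0, 0, 0], "jaw": -0.1},
    {"dp": [0, 0, -0.5], "twist": [0, 0, 0], "jaw": -0.1},
    {"dp": [0, 0, -0.3], "twist": [0, 0, 0], "jaw": -0.1},
    {"dp": [0, 0, 0], "twist": [0, 0, 0], "jaw": -0.1}
  ]
}}

```text
time: 16.83
eef_pos: [0.5292, -0.1907, 0.029]
tool_rot: [0.993, 0.116, -0.001, -0.0]
force: [0.2, 0.5, -0.3]
width: 0.547
```

Run:
```python
from h import *
im=imaging.snapshot("scene")
f=cv2.resize(im[130:260,160:290],None,fx=4.5,fy=4.5,interpolation=cv2.INTER_CUBIC)[:,:,::-1];cv2.imwrite("pics/n3.png",cv2.convertScaleAbs(f,alpha=1.4))
```

```text
(no output)
```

View pics/n3.png

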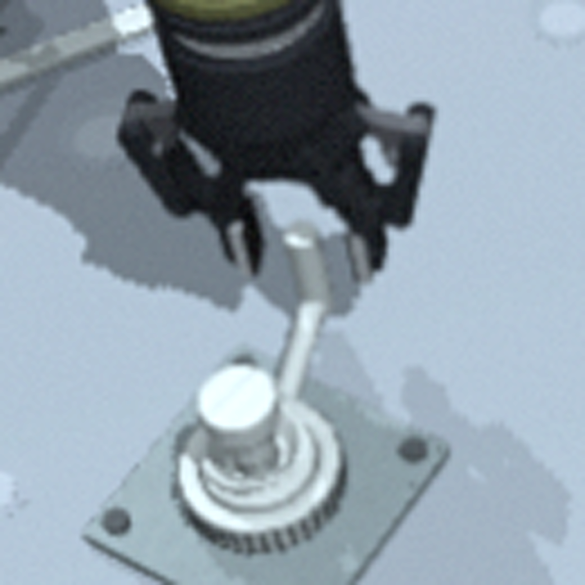

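The handle is between the pads at (305,260). I'm closing with light force.

{"name": "apply_moves", "arguments": {
  "increments": [
    {"dp": [0, 0, 0], "twist": [0, 0, 0], "jaw": 0.3},
    {"dp": [0, 0, 0], "twist": [0, 0, 0], "jaw": 0.5},
    {"dp": [0, 0, 0], "twist": [0, 0, 0], "jaw": 1},
    {"dp": [0, 0, 0], "twist": [0, 0, 0], "jaw": 1},
    {"dp": [0, 0, 0], "twist": [0, 0, 0], "jaw": 1}
  ],
  "squeeze": 25
}}

```text
time: 17.3
eef_pos: [0.5303, -0.1912, 0.0309]
tool_rot: [0.993, 0.116, 0.001, 0.0]
force: [0.0, -1.2, 5.1]
width: 0.177
```

Run:
```python
import numpy as np
c=np.array([.6287,-.1732]);p=np.array([.5303,-.1912]);R=.1;f=np.arctan2(*(p-c)[::-1])
print(np.degrees(f),np.linalg.norm(p-c));o=c+R*np.array([np.cos(f),np.sin(f)])
for k in range(1,14):
    n=c+R*np.array([np.cos(f-.1*k),np.sin(f-.1*k)]);print(k,((n-o)/.02).round(2),n.round(4));o=n
```

```text
-169.6336773965495 0.1000327946225637
1 [-0.07  0.5 ] [ 0.529  -0.1813]
2 [-0.02  0.5 ] [ 0.5287 -0.1713]
3 [0.03 0.5 ] [ 0.5294 -0.1613]
4 [0.08 0.49] [ 0.5311 -0.1515]
5 [0.13 0.48] [ 0.5337 -0.1418]
6 [0.18 0.47] [ 0.5374 -0.1325]
7 [0.23 0.45] [ 0.5419 -0.1236]
8 [0.27 0.42] [ 0.5473 -0.1152]
9 [0.31 0.39] [ 0.5535 -0.1073]
10 [0.35 0.36] [ 0.5604 -0.1001]
11 [0.38 0.32] [ 0.568  -0.0937]
12 [0.41 0.28] [ 0.5763 -0.088 ]
13 [0.44 0.24] [ 0.585  -0.0832]
```

{"name": "apply_moves", "arguments": {
  "increments": [
    {"dp": [0, 0, 0.1], "twist": [0, 0, 0], "jaw": 1},
    {"dp": [-0.07, 0.5, 0], "twist": [0, 0, -0.9], "jaw": 1},
    {"dp": [-0.02, 0.5, 0], "twist": [0, 0, -0.9], "jaw": 1},
    {"dp": [0.03, 0.5, 0], "twist": [0, 0, -0.9], "jaw": 1},
    {"dp": [0.08, 0.49, 0], "twist": [0, 0, -0.9], "jaw": 1},
    {"dp": [0, 0, 0], "twist": [0, 0, 0], "jaw": 1}
  ]
}}

```text
time: 17.8
eef_pos: [0.5308, -0.1507, 0.0312]
tool_rot: [1.0, -0.01, 0.0, 0.0]
force: [3.9, 0.3, -13.7]
width: 0.173
```

Run:
```python
from h import *
s=get_state();print(s["joints"].round(3))
im=imaging.snapshot("scene")
f=cv2.resize(im[130:260,160:290],None,fx=4.5,fy=4.5,interpolation=cv2.INTER_CUBIC)[:,:,::-1];cv2.imwrite("pics/n4.png",cv2.convertScaleAbs(f,alpha=1.4))
```

```text
[ 0.214  0.883 -0.036  1.919  0.086  0.34  -1.481]
```

View pics/n4.png

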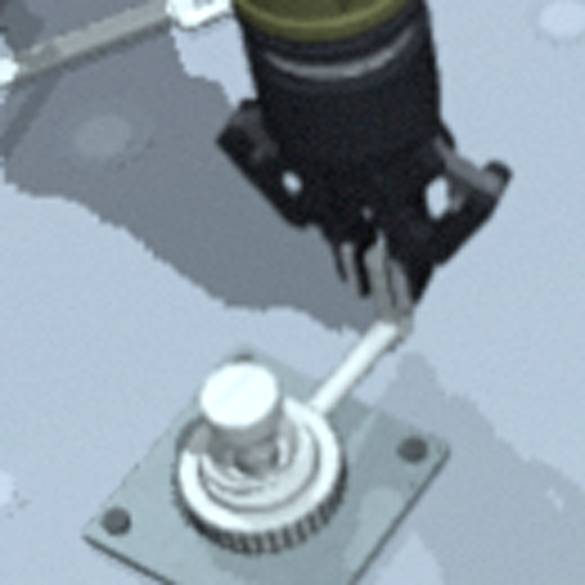

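{"name": "apply_moves", "arguments": {
  "increments": [
    {"dp": [0.13, 0.48, -0.08], "twist": [0, 0, -0.9], "jaw": 1},
    {"dp": [0.18, 0.47, 0], "twist": [0, 0, -0.9], "jaw": 1},
    {"dp": [0.23, 0.45, 0], "twist": [0, 0, -0.9], "jaw": 1},
    {"dp": [0.27, 0.42, 0], "twist": [0, 0, -0.9], "jaw": 1},
    {"dp": [0, 0, 0], "twist": [0, 0, 0], "jaw": 1}
  ]
}}

```text
time: 18.27
eef_pos: [0.5444, -0.1183, 0.0309]
tool_rot: [0.991, -0.137, -0.002, 0.002]
force: [-1.5, -5.5, -0.9]
width: 0.179
```

Run:
```python
from h import *
s=get_state();print(s["joints"].round(3),s["eef_pos"],s["force"])
```

```text
[ 0.113  0.89   0.026  1.902 -0.045  0.353 -1.673] [ 0.54436538 -0.11830009  0.03091455] [-1.52373151 -5.51646385 -0.86024298]
```

{"name": "apply_moves", "arguments": {
  "increments": [
    {"dp": [0.31, 0.39, 0], "twist": [0, 0, -0.9], "jaw": 1},
    {"dp": [0.35, 0.36, 0], "twist": [0, 0, -0.9], "jaw": 1},
    {"dp": [0, 0, 0], "twist": [0, 0, 0], "jaw": 1}
  ]
}}

```text
time: 18.52
eef_pos: [0.5544, -0.1053, 0.0308]
tool_rot: [0.98, -0.2, -0.004, 0.004]
force: [-7.1, -8.6, 4.2]
width: 0.174
```

Run:
```python
from h import *
s=get_state();p=s["eef_pos"];d=p[:2]-[.6287,-.1732];print(s["joints"].round(3),p,s["force"],np.radians(190.37)-np.arctan2(d[1],d[0]),np.hypot(*d))
im=imaging.snapshot("scene")
f=cv2.resize(im[130:260,160:290],None,fx=4.5,fy=4.5,interpolation=cv2.INTER_CUBIC)[:,:,::-1];cv2.imwrite("pics/n5.png",cv2.convertScaleAbs(f,alpha=1.4))
```

```text
[ 0.067  0.898  0.06   1.875 -0.109  0.38  -1.767] [ 0.55438417 -0.10530888  0.03082429] [-7.13490531 -8.55652588  4.16649841] 0.9212409117335101 0.10065807088994398
```

View pics/n5.png

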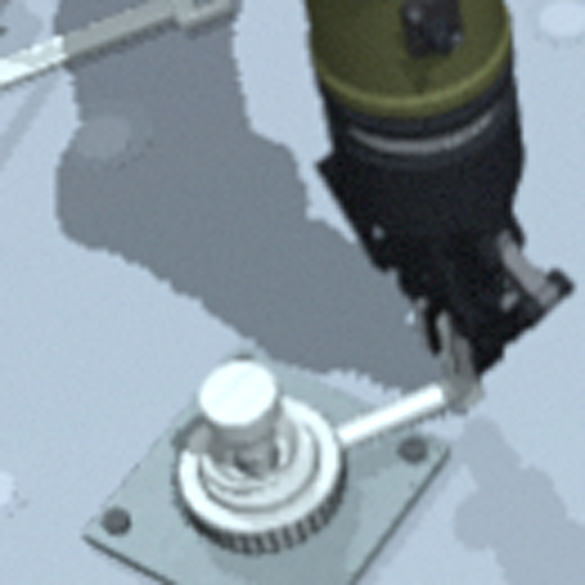

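{"name": "apply_moves", "arguments": {
  "increments": [
    {"dp": [0.38, 0.32, 0], "twist": [0, 0, -0.6], "jaw": 1},
    {"dp": [0, 0, 0], "twist": [0, 0, 0], "jaw": 1}
  ]
}}

```text
time: 18.73
eef_pos: [0.5594, -0.0999, 0.0308]
tool_rot: [0.975, -0.22, -0.006, 0.005]
force: [-10.7, -10.1, 6.5]
width: 0.172
```

```bash
cat > n.py <<'E'
from h import *
s=get_state();p=s["eef_pos"];d=p[:2]-[.6287,-.1732];print(s["joints"].round(3),p,s["force"],np.radians(190.37)-np.arctan2(d[1],d[0]),np.hypot(*d))
E
python3 n.py
```

```text
[ 0.049  0.902  0.073  1.859 -0.129  0.398 -1.8  ] [ 0.55938073 -0.09987814  0.03076633] [-10.7328633  -10.06465992   6.49212763] 0.994442020840419 0.10090221009824003
```

{"name": "apply_moves", "arguments": {
  "increments": [
    {"dp": [0.36, 0.26, 0], "twist": [0, 0, -0.6], "jaw": 1},
    {"dp": [0.2, 0.13, 0], "twist": [0, 0, -0.3], "jaw": 1},
    {"dp": [0, 0, 0], "twist": [0, 0, 0], "jaw": 1}
  ]
}}

```text
time: 18.98
eef_pos: [0.5604, -0.099, 0.0305]
tool_rot: [0.967, -0.253, -0.014, 0.01]
force: [-26.0, -21.0, 18.6]
width: 0.175
```

```bash
python3 n.py
```

```text
[ 0.027  0.91   0.101  1.839 -0.155  0.431 -1.85 ] [ 0.56038843 -0.09904595  0.03054684] [-25.98940631 -20.9535559   18.61087623] 1.007375565727001 0.10082307738060413
```

Force jumped to 33 N with no further motion after about 1.0 rad of travel, so the nut is at its stop. I'll take the load off before releasing.

{"name": "apply_moves", "arguments": {
  "increments": [
    {"dp": [-0.4, -0.28, 0], "twist": [0, 0, 0.2], "jaw": 1},
    {"dp": [-0.3, -0.2, 0], "twist": [0, 0, 0.2], "jaw": 1},
    {"dp": [0, 0, 0], "twist": [0, 0, 0], "jaw": 1}
  ]
}}

```text
time: 19.23
eef_pos: [0.557, -0.1026, 0.0307]
tool_rot: [0.972, -0.236, -0.005, 0.004]
force: [-9.8, -12.0, 3.6]
width: 0.178
```

```bash
python3 n.py
```

```text
[ 0.051  0.901  0.078  1.868 -0.142  0.389 -1.815] [ 0.5570403  -0.10256526  0.03072413] [ -9.84367835 -11.95014206   3.64695723] 0.9591857769153371 0.1006199735590614
```

{"name": "apply_moves", "arguments": {
  "increments": [
    {"dp": [-0.2, -0.15, 0], "twist": [0, 0, 0], "jaw": 0.5},
    {"dp": [-0.1, -0.07, 0], "twist": [0, 0, 0], "jaw": 0.2},
    {"dp": [0, 0, 0], "twist": [0, 0, 0], "jaw": 0.1},
    {"dp": [0, 0, 0], "twist": [0, 0, 0], "jaw": 0.1},
    {"dp": [0, 0, 0], "twist": [0, 0, 0], "jaw": 0.1}
  ]
}}

```text
time: 19.65
eef_pos: [0.5545, -0.1029, 0.0304]
tool_rot: [0.972, -0.235, -0.003, 0.002]
force: [-3.1, -6.0, -2.3]
width: 0.451
```

```bash
python3 n.py
python3 - <<'E'
from h import *
im=imaging.snapshot("scene")
f=cv2.resize(im[150:260,180:290],None,fx=5.4,fy=5.4,interpolation=cv2.INTER_CUBIC)[:,:,::-1];cv2.imwrite("pics/n6.png",cv2.convertScaleAbs(f,alpha=1.4))
E
```

```text
[ 0.059  0.898  0.07   1.879 -0.142  0.375 -1.809] [ 0.55447176 -0.10287103  0.03042726] [-3.0513104  -5.96340848 -2.26863433] 0.9394214718122416 0.10225456515793671
```

View pics/n6.png

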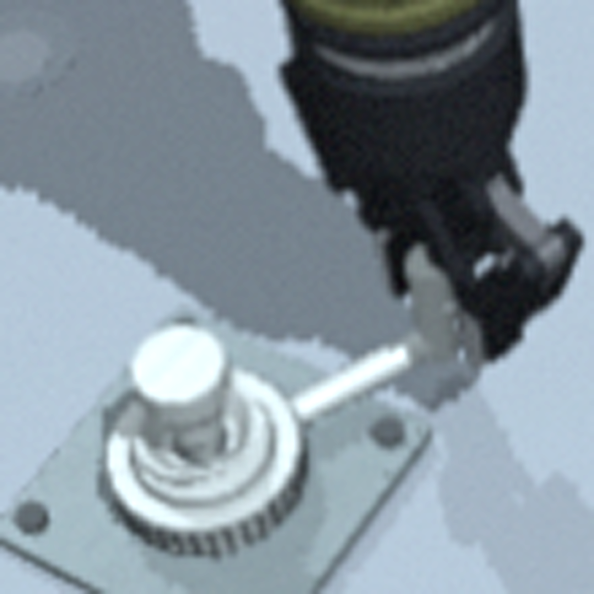

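{"name": "apply_moves", "arguments": {
  "increments": [
    {"dp": [-0.2, -0.2, 0], "twist": [0, 0, 0], "jaw": -0.2},
    {"dp": [-0.1, -0.1, 0], "twist": [0, 0, 0], "jaw": -0.2},
    {"dp": [0, 0, 0.3], "twist": [0, 0, 0], "jaw": -0.2},
    {"dp": [0, 0, 0.8], "twist": [0, 0, 0], "jaw": -0.2},
    {"dp": [0, 0, 1], "twist": [0, 0, 0], "jaw": -0.2},
    {"dp": [0, 0, 1], "twist": [0, 0, 0], "jaw": -0.2},
    {"dp": [0, 0, 1], "twist": [0, 0, 0], "jaw": -0.2},
    {"dp": [-0.5, 1, 0.5], "twist": [0, 0, 0], "jaw": -0.2},
    {"dp": [-0.5, 1, 0], "twist": [0, 0, 0], "jaw": -0.2},
    {"dp": [-0.5, 1, 0], "twist": [0, 0, 0], "jaw": -0.2}
  ]
}}

```text
time: 20.53
eef_pos: [0.5234, -0.044, 0.1244]
tool_rot: [0.972, -0.233, 0.002, -0.001]
force: [1.1, 1.0, -1.2]
width: 0.6
```

```bash
python3 n.py
python3 - <<'E'
from h import *
im=imaging.snapshot("scene")
f=cv2.resize(im[160:270,170:280],None,fx=5.4,fy=5.4,interpolation=cv2.INTER_CUBIC)[:,:,::-1];cv2.imwrite("pics/n7.png",cv2.convertScaleAbs(f,alpha=1.3))
im=imaging.snapshot("top")
f=cv2.resize(im[110:220,340:450],None,fx=5.4,fy=5.4,interpolation=cv2.INTER_CUBIC)[:,:,::-1];cv2.imwrite("pics/n8.png",cv2.convertScaleAbs(f,alpha=1.3))
E
```

```text
[-0.067  0.705  0.105  1.966 -0.152  0.475 -1.894] [ 0.52340893 -0.04400176  0.12444042] [ 1.05581559  0.95913479 -1.17793141] 1.0679918994499982 0.16666851765626503
```

View pics/n7.png

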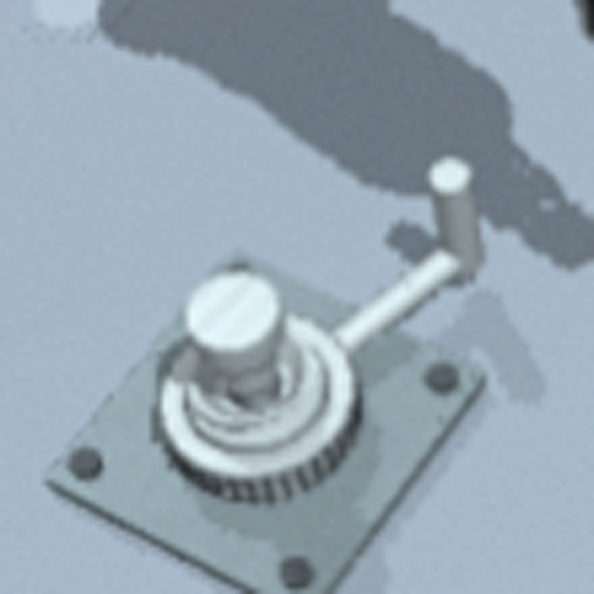

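View pics/n8.png

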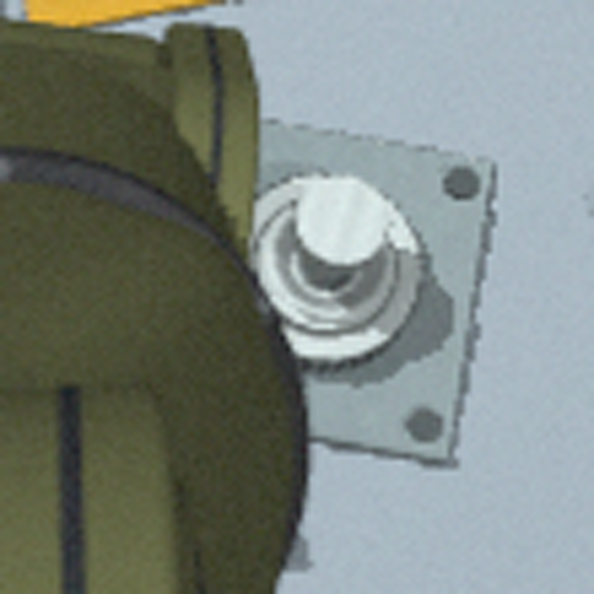

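Run:
```python
from h import *
a=at("scene",226.6,181.6,.07)[:2];b=at("scene",252.9,191.8,.07)[:2];c=np.array([.6305,-.1735])
f=lambda p:np.arctan2(p[1]-c[1],p[0]-c[0])
print(a,b,np.hypot(*(a-c)),np.hypot(*(b-c)),(f(a)-f(b))%(2*np.pi))
```

```text
[ 0.53129226 -0.19120068] [ 0.53988492 -0.12960794] 0.10077445231844236 0.10068568091414695 0.6276354871435323
```

Run:
```python
from h import *
c=np.array([.6305,-.1735])
f=lambda p:np.arctan2(p[1]-c[1],p[0]-c[0])
a=f(at("scene",226.6,181.6,.07))
def q(n,x,y,F,ox,oy,z):
    p=at("scene",ox+(x+.5)/F-.5,oy+(y+.5)/F-.5,z)[:2];print(n,p,np.hypot(*(p-c)),(a-f(p))%(2*np.pi))
q("n5 base",462,392,4.5,160,130,.022)
q("n4 base",400,328,4.5,160,130,.022)
q("n3 base",316,300,4.5,160,130,.022)
q("n6 top",420,262,5.4,180,150,.07)
q("n6 base",440,345,5.4,180,150,.022)
q("n7 base",462,258,5.4,170,160,.022)
```

```text
n5 base [ 0.56137706 -0.10606349] 0.09656947595487902 0.9496117352339022
n4 base [ 0.53607759 -0.1470579 ] 0.09805496773972532 0.44960868689610844
n3 base [ 0.53261289 -0.19139921] 0.0995101359486146 6.27889013514078
n6 top [ 0.55199686 -0.11510698] 0.09783909090823119 0.8161032462084963
n6 base [ 0.55452236 -0.11141342] 0.09811903721867292 0.8616850514886174
n7 base [ 0.54367358 -0.12895019] 0.09758848421331832 0.650627460340397
```

Run:
```python
from h import *
a=imaging.snapshot("scene")
for i in range(6): b=imaging.snapshot("scene")
f=cv2.resize(b[160:270,170:280],None,fx=5.4,fy=5.4,interpolation=cv2.INTER_CUBIC)[:,:,::-1];cv2.imwrite("pics/n9.png",cv2.convertScaleAbs(f,alpha=1.3))
p=cv2.imread("pics/n7.png")
q=cv2.imread("pics/n9.png");print(np.abs(p.astype(int)-q).max(2)[:300,350:500].mean(), np.abs(a.astype(int)-b)[160:230,230:270].mean())
o=cv2.imread("pics/scene0.png")
```

```text
2.2404888888888888 3.136309523809524
```

View pics/n9.png

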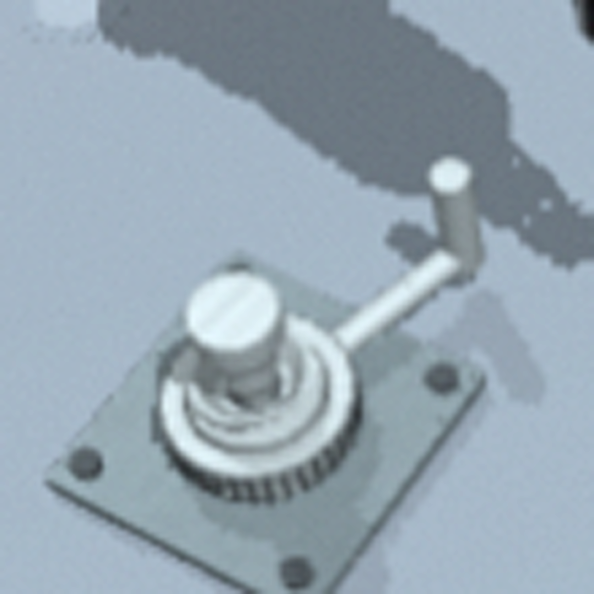

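The handle is only 0.64 rad from its start, so it came back during the release and the nut isn't gripping. I'll close the gripper and push the handle from behind, so backing away can't drag it.

{"name": "apply_moves", "arguments": {
  "increments": [
    {"dp": [0, -1, 0], "twist": [0, 0, 0], "jaw": 1},
    {"dp": [0, -1, 0], "twist": [0, 0, 0], "jaw": 1},
    {"dp": [0, -1, 0], "twist": [0, 0, 0], "jaw": 1},
    {"dp": [0, -1, 0], "twist": [0, 0, 0], "jaw": 1},
    {"dp": [0, -1, 0], "twist": [0, 0, 0], "jaw": 1},
    {"dp": [0, -1, 0], "twist": [0, 0, 0], "jaw": 1},
    {"dp": [0.1, -0.4, -0.5], "twist": [0, 0, 0], "jaw": 1},
    {"dp": [0, 0, -0.5], "twist": [0, 0, 0], "jaw": 1},
    {"dp": [0, 0, 0], "twist": [0, 0, 0], "jaw": 1}
  ]
}}

```text
time: 21.73
eef_pos: [0.523, -0.1726, 0.1002]
tool_rot: [0.972, -0.234, -0.002, -0.0]
force: [-0.5, 0.7, 0.1]
width: 0.0
```

```bash
cat > v.py <<'E'
import sys
from h import *
s=get_state();print(s["joints"].round(3),s["eef_pos"],s["force"])
im=imaging.snapshot("scene")
f=cv2.resize(im[140:260,170:290],None,fx=4.95,fy=4.95,interpolation=cv2.INTER_CUBIC)[:,:,::-1];cv2.imwrite("pics/%s.png"%sys.argv[1],cv2.convertScaleAbs(f,alpha=1.3))
E
python3 v.py p1
```

```text
[ 0.195  0.768  0.068  1.896 -0.104  0.485 -1.707] [ 0.52301264 -0.17257766  0.10017717] [-0.47942475  0.67730733  0.05899557]
```

View pics/p1.png

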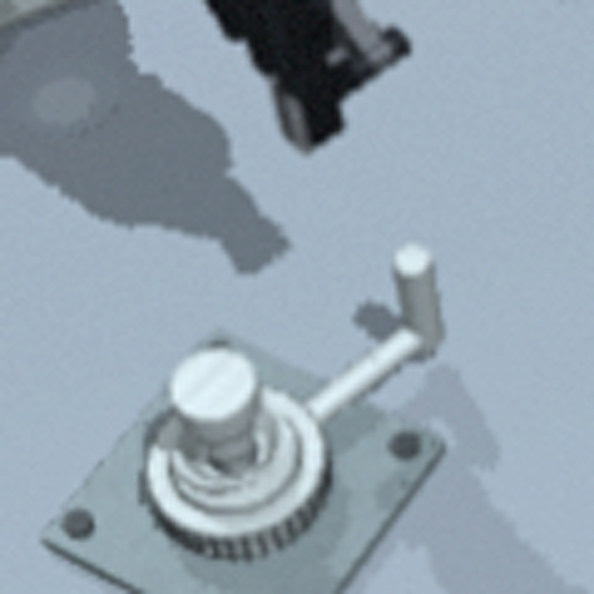

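{"name": "apply_moves", "arguments": {
  "increments": [
    {"dp": [0.1, 0, -0.7], "twist": [0, 0, 0], "jaw": 1},
    {"dp": [0.1, 0, -0.7], "twist": [0, 0, 0], "jaw": 1},
    {"dp": [0, 0, -0.7], "twist": [0, 0, 0], "jaw": 1},
    {"dp": [0, 0, -0.7], "twist": [0, 0, 0], "jaw": 1},
    {"dp": [0, 0, -0.45], "twist": [0, 0, 0], "jaw": 1},
    {"dp": [0.03, 0.5, 0], "twist": [0, 0, 0], "jaw": 1},
    {"dp": [0.06, 0.5, 0], "twist": [0, 0, 0], "jaw": 1},
    {"dp": [0.1, 0.48, 0], "twist": [0, 0, 0], "jaw": 1},
    {"dp": [0, 0, 0], "twist": [0, 0, 0], "jaw": 1}
  ]
}}

```text
time: 22.53
eef_pos: [0.5327, -0.1429, 0.0382]
tool_rot: [0.972, -0.233, 0.001, 0.001]
force: [-0.7, -2.2, -0.9]
width: 0.001
```

```bash
python3 v.py p2
```

```text
[ 0.143  0.874  0.058  1.922 -0.127  0.348 -1.74 ] [ 0.53272562 -0.14291005  0.03818005] [-0.67777677 -2.18690327 -0.89895309]
```

View pics/p2.png

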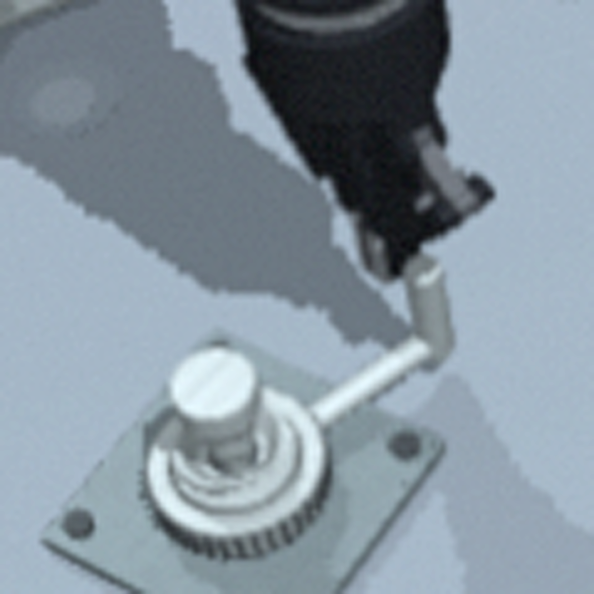

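{"name": "apply_moves", "arguments": {
  "increments": [
    {"dp": [0.17, 0.47, -0.2], "twist": [0, 0, -0.8], "jaw": 1},
    {"dp": [0.22, 0.45, 0], "twist": [0, 0, -0.8], "jaw": 1},
    {"dp": [0.26, 0.42, 0], "twist": [0, 0, -0.8], "jaw": 1},
    {"dp": [0, 0, 0], "twist": [0, 0, 0], "jaw": 1}
  ]
}}

```text
time: 22.92
eef_pos: [0.544, -0.1213, 0.0348]
tool_rot: [0.948, -0.317, 0.0, 0.003]
force: [-3.9, -9.6, 2.4]
width: -0.002
```

```bash
python3 v.py p3
```

```text
[ 0.07   0.887  0.107  1.906 -0.217  0.359 -1.875] [ 0.54402417 -0.12134781  0.03479148] [-3.88576768 -9.57588125  2.39502793]
```

View pics/p3.png

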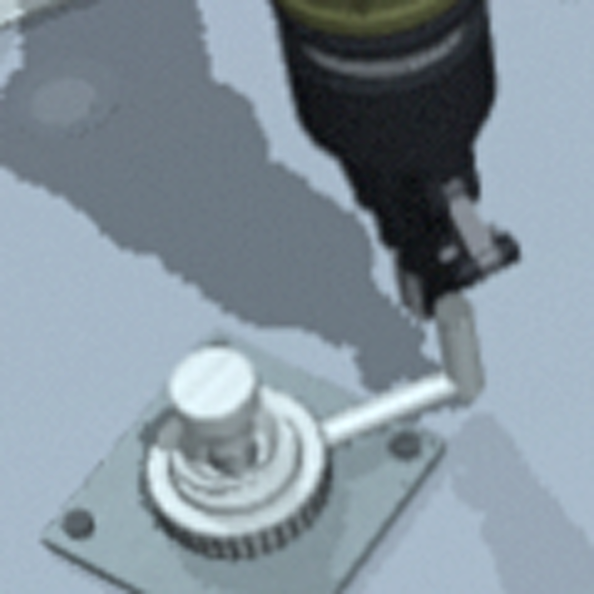

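{"name": "apply_moves", "arguments": {
  "increments": [
    {"dp": [0.28, 0.4, 0], "twist": [0, 0, -0.8], "jaw": 1},
    {"dp": [0.3, 0.38, 0], "twist": [0, 0, -0.8], "jaw": 1},
    {"dp": [0, 0, 0], "twist": [0, 0, 0], "jaw": 1}
  ]
}}

```text
time: 23.22
eef_pos: [0.5474, -0.1149, 0.0348]
tool_rot: [0.928, -0.373, -0.004, 0.01]
force: [-16.9, -24.2, 10.4]
width: 0.0
```

```bash
python3 v.py p4;python3 - <<'E'
from h import *
c=np.array([.6305,-.1735])
f=lambda p:np.arctan2(p[1]-c[1],p[0]-c[0])
a=f(at("scene",226.6,181.6,.07))
def q(n,x,y,F,ox,oy,z):
    p=at("scene",ox+(x+.5)/F-.5,oy+(y+.5)/F-.5,z)[:2];print(n,p,np.hypot(*(p-c)),(a-f(p))%(2*np.pi))
q("p2 top",425,272,4.95,170,140,.07)
q("p3 top",452,303,4.95,170,140,.07)
q("p3 base",466,388,4.95,170,140,.022)
E
```

```text
[ 0.026  0.895  0.151  1.89  -0.269  0.387 -1.964] [ 0.54739701 -0.11494758  0.03480193] [-16.87660185 -24.24114146  10.35569273]
p2 top [ 0.54483205 -0.12207928] 0.09991540878784337 0.7171531508219413
p3 top [ 0.55615131 -0.10590067] 0.10048580815005063 0.9144482897442776
p3 base [ 0.56342212 -0.10204036] 0.09800980572128859 0.9935787466289234
```

View pics/p4.png

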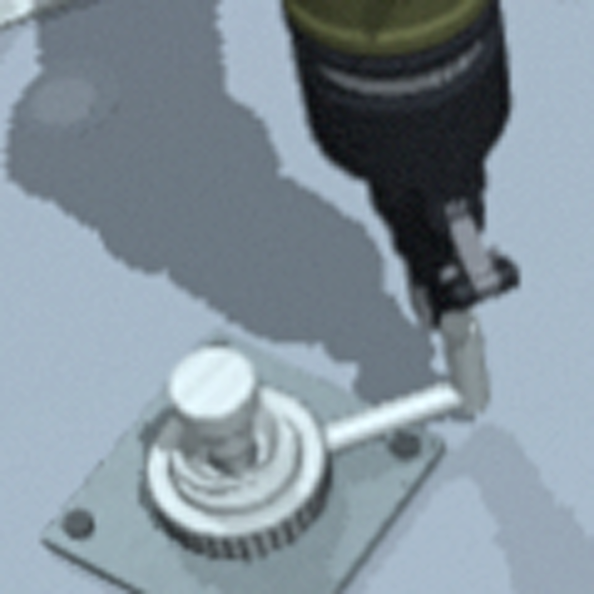

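The push has stalled at 31 N, so the nut is at the stop again. I'm backing straight off and checking whether the handle stays.

{"name": "apply_moves", "arguments": {
  "increments": [
    {"dp": [-0.3, -0.38, 0], "twist": [0, 0, 0], "jaw": 1},
    {"dp": [-0.28, -0.4, 0], "twist": [0, 0, 0], "jaw": 1},
    {"dp": [0, 0, 0], "twist": [0, 0, 0], "jaw": 1}
  ]
}}

```text
time: 23.52
eef_pos: [0.5411, -0.1225, 0.0348]
tool_rot: [0.929, -0.37, -0.001, 0.003]
force: [-8.2, -11.6, 4.9]
width: 0.002
```

```bash
python3 v.py p5
```

```text
[ 0.061  0.888  0.128  1.911 -0.265  0.362 -1.937] [ 0.54105482 -0.12245482  0.03475431] [ -8.19960975 -11.60231484   4.92282311]
```

View pics/p5.png

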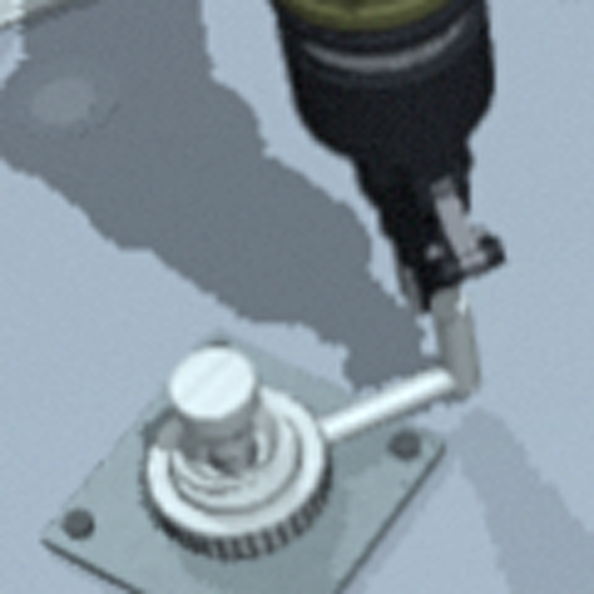

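{"name": "apply_moves", "arguments": {
  "increments": [
    {"dp": [0, 0, 0], "twist": [0, 0, 0], "jaw": 1},
    {"dp": [0, 0, 0], "twist": [0, 0, 0], "jaw": 1},
    {"dp": [0, 0, 0], "twist": [0, 0, 0], "jaw": 1}
  ]
}}

```text
time: 23.82
eef_pos: [0.541, -0.1225, 0.0347]
tool_rot: [0.929, -0.369, -0.001, 0.004]
force: [-8.7, -11.9, 6.7]
width: -0.001
```

```bash
python3 v.py p6
python3 - <<'E'
from h import *
b=imaging.snapshot("top")
f=cv2.resize(b[100:240,330:480],None,fx=4.2,fy=4.2,interpolation=cv2.INTER_CUBIC)[:,:,::-1];cv2.imwrite("pics/p6t.png",cv2.convertScaleAbs(f,alpha=1.4))
E
```

```text
[ 0.06   0.889  0.129  1.91  -0.265  0.363 -1.937] [ 0.54104312 -0.12252188  0.03472903] [ -8.68090283 -11.93283518   6.741682  ]
```

View pics/p6.png

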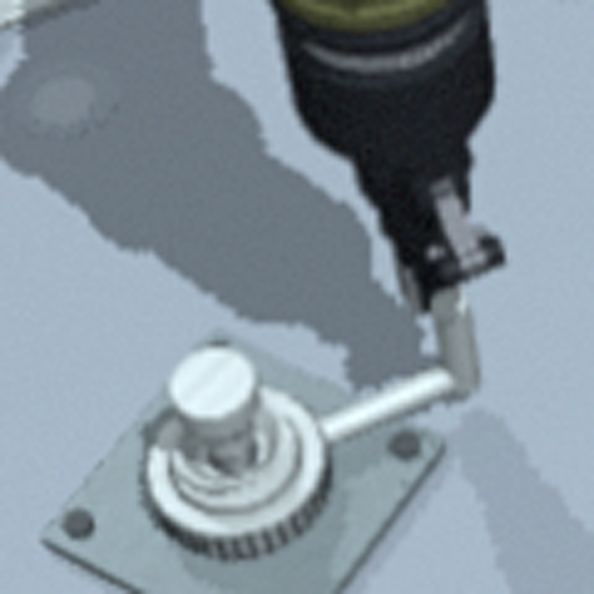

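View pics/p6t.png

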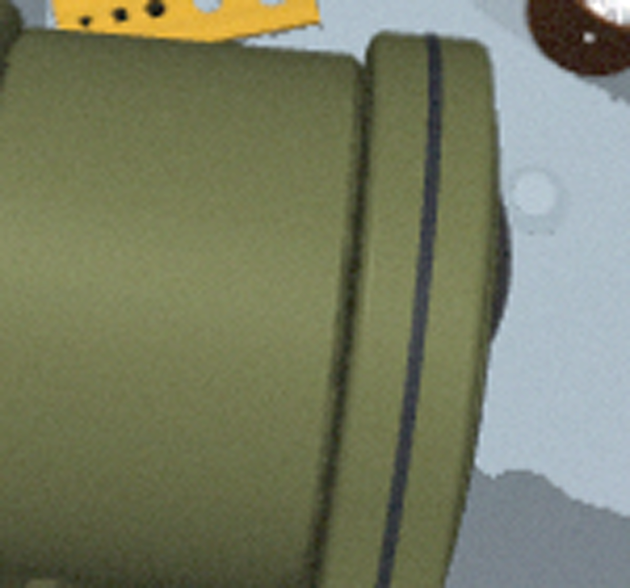

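{"name": "apply_moves", "arguments": {
  "increments": [
    {"dp": [-0.14, -0.2, 0], "twist": [0, 0, 0], "jaw": 1},
    {"dp": [-0.14, -0.2, 0], "twist": [0, 0, 0], "jaw": 1},
    {"dp": [0, 0, 0], "twist": [0, 0, 0], "jaw": 1}
  ]
}}

```text
time: 24.17
eef_pos: [0.5374, -0.1275, 0.0347]
tool_rot: [0.93, -0.368, -0.001, 0.002]
force: [-5.5, -7.6, 4.6]
width: 0.002
```

```bash
python3 v.py p7
```

```text
[ 0.078  0.886  0.119  1.92  -0.262  0.353 -1.925] [ 0.537376   -0.12747653  0.03470424] [-5.49863193 -7.62814851  4.64494175]
```

{"name": "apply_moves", "arguments": {
  "increments": [
    {"dp": [-0.14, -0.2, 0], "twist": [0, 0, 0], "jaw": 1},
    {"dp": [-0.14, -0.2, 0], "twist": [0, 0, 0], "jaw": 1},
    {"dp": [0, 0, 0], "twist": [0, 0, 0], "jaw": 1}
  ]
}}

```text
time: 24.47
eef_pos: [0.533, -0.1343, 0.0344]
tool_rot: [0.93, -0.368, -0.0, 0.001]
force: [-3.7, -5.6, 5.7]
width: 0.0
```

```bash
python3 v.py p8; python3 -c "
import cv2,numpy as np
cv2.imwrite('pics/p78.png',np.hstack([cv2.imread('pics/p%d.png'%i)[100:500,200:594] for i in (7,8)]))"
```

```text
[ 0.096  0.884  0.113  1.929 -0.258  0.343 -1.912] [ 0.53298076 -0.1343446   0.03437703] [-3.70049742 -5.59362642  5.69545295]
```

View pics/p78.png

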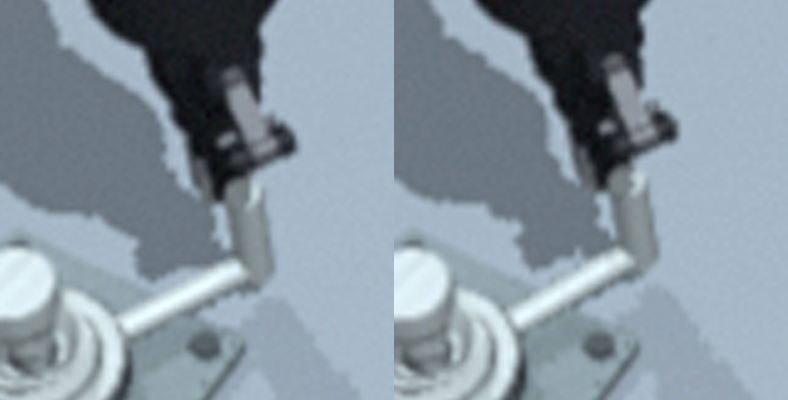

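{"name": "apply_moves", "arguments": {
  "increments": [
    {"dp": [-0.3, -0.5, 0], "twist": [0, 0, 0], "jaw": 1},
    {"dp": [-0.3, -0.6, 0], "twist": [0, 0, 0], "jaw": 1},
    {"dp": [-0.3, -0.6, 0.3], "twist": [0, 0, 0], "jaw": 1},
    {"dp": [-0.6, -0.6, 0.5], "twist": [0, 0, 0], "jaw": 1},
    {"dp": [-0.6, -0.6, 0.5], "twist": [0, 0, 0], "jaw": 1},
    {"dp": [-0.6, -0.5, 0.5], "twist": [0, 0, 0], "jaw": 1},
    {"dp": [-0.6, -0.5, 0.5], "twist": [0, 0, 0], "jaw": 1}
  ]
}}

```text
time: 25.1
eef_pos: [0.468, -0.2116, 0.0805]
tool_rot: [0.93, -0.367, 0.001, -0.0]
force: [0.3, 0.0, 1.3]
width: 0.001
```

```bash
python3 v.py p9
python3 - <<'E'
from h import *
b=imaging.snapshot("top");cv2.imwrite("pics/p9tr.png",b[:,:,::-1])
f=cv2.resize(b[110:230,350:470],None,fx=4.95,fy=4.95,interpolation=cv2.INTER_CUBIC)[:,:,::-1];cv2.imwrite("pics/p9t.png",cv2.convertScaleAbs(f,alpha=1.3))
for z in (.010,.046,.05,.072,.088): print(z,(proj("scene",(.6305,-.1733,z))-[170,140]+.5)*4.95,(proj("top",(.628,-.173,z))-[350,110]+.5)*4.95)
E
```

```text
[ 0.278  0.775  0.095  2.022 -0.197  0.352 -1.791] [ 0.46799258 -0.21158436  0.08047225] [0.31174792 0.0462903  1.3300865 ]
0.01 [247.68463197 491.53920816] [241.04322513 258.48992744]
0.046 [232.09389236 443.09608807] [254.0762025  235.22754992]
0.05 [230.30433402 437.52659001] [255.57916571 232.54451651]
0.072 [220.24699623 406.19117976] [264.05325613 217.41527811]
0.088 [212.69660333 382.62765686] [270.44615386 205.99988933]
```

View pics/p9.png

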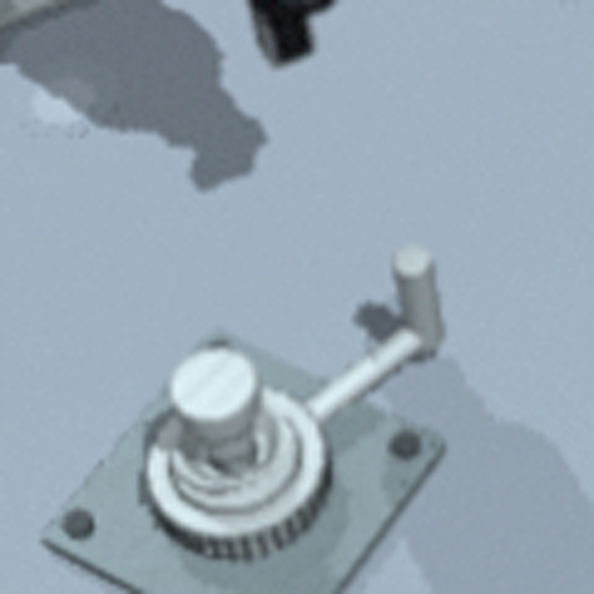

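View pics/p9t.png

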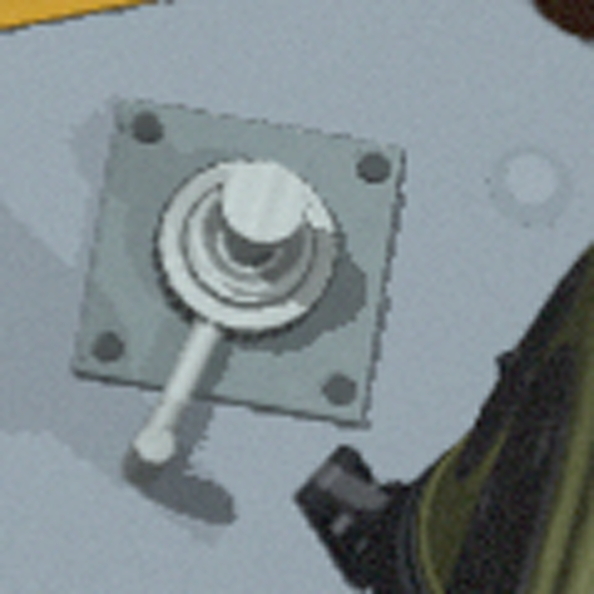

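Run:
```python
from h import *
ims=[imaging.snapshot("scene").astype(float) for _ in range(6)]
b=np.mean(ims,0); t=np.mean([imaging.snapshot("top").astype(float) for _ in range(6)],0)
f=lambda x:cv2.resize(x,(390,390),interpolation=cv2.INTER_CUBIC)[:,:,::-1]
cv2.imwrite("pics/q1.png",np.clip(np.hstack([f(b[205:255,192:242]),f(t[135:185,375:425])])*1.2,0,255).astype(np.uint8))
o=cv2.imread("pics/scene0.png");p=cv2.imread("pics/top0.png")
g=lambda x:cv2.resize(x,(390,390),interpolation=cv2.INTER_CUBIC)
cv2.imwrite("pics/q2.png",np.clip(np.hstack([g(o[205:255,192:242]),g(p[135:185,375:425])])*1.2,0,255).astype(np.uint8))
```

```text
(no output)
```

View pics/q1.png

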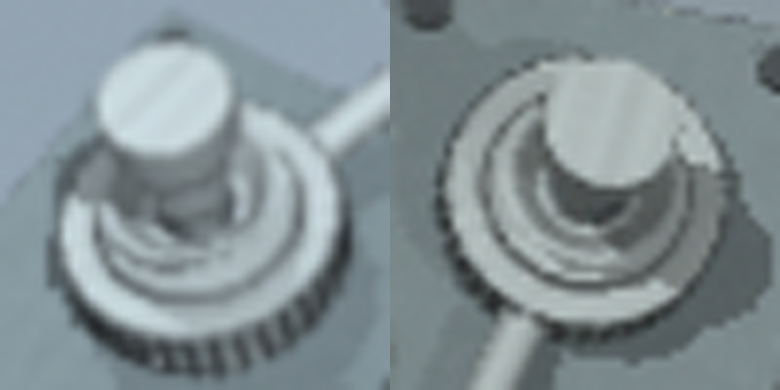

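View pics/q2.png

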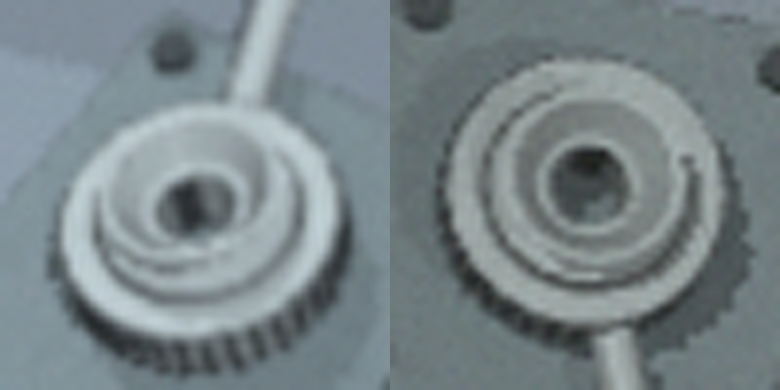

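Run:
```python
from h import *
def tri(a,b):
    (o1,d1),(o2,d2)=ray("top",*a),ray("scene",*b)
    A=np.array([d1,-d2]).T; x=np.linalg.lstsq(A,o2-o1,rcond=None)[0]
    return (o1+x[0]*d1+o2+x[1]*d2)/2, np.linalg.norm(o1+x[0]*d1-o2-x[1]*d2)
print(tri((403.0,150.2),(212.7,217.4)))
print("c6/7",tri((402.9,149.6),(213.0,218.1)))
h0=at("top",413.75,203.75,.07);h1=at("top",380.9,199.1,.07)
for c in ((.6285,-.1732),(.6276,-.173),(.627,-.1732)):
    c=np.array(c);f=lambda p:np.arctan2(p[1]-c[1],p[0]-c[0])
    print(h0[:2],h1[:2],np.hypot(*(h0[:2]-c)),np.hypot(*(h1[:2]-c)),(f(h0)-f(h1))%(2*np.pi))
```

```text
(array([ 0.63061687, -0.17204171,  0.08652334]), np.float64(0.0018317363521471023))
c6/7 (array([ 0.63174636, -0.17151844,  0.08607503]), np.float64(0.0008674529076212515))
[ 0.52936285 -0.1897082 ] [ 0.53920582 -0.12758631] 0.10050221566204724 0.10026993606463504 0.6372747878531682
[ 0.52936285 -0.1897082 ] [ 0.53920582 -0.12758631] 0.09964788889154104 0.09937773931912254 0.6430657288935047
[ 0.52936285 -0.1897082 ] [ 0.53920582 -0.12758631] 0.09902289583586152 0.09893648230122837 0.646659998225326
```

The tool's head sits about 3 mm off the collet axis towards (+x,+y). The nut also springs back to the same spot each time, so the shank looks wedged off-centre. My jaw axis lies along that offset, so I'll regrip the head, centre it at the measured axis, release it, and turn again.

{"name": "apply_moves", "arguments": {
  "increments": [
    {"dp": [0, 0, 1], "twist": [0, 0, 0], "jaw": -1},
    {"dp": [0.5, 0.12, 1], "twist": [0, 0, 0], "jaw": -1},
    {"dp": [1, 0.24, 1], "twist": [0, 0, 0], "jaw": -1},
    {"dp": [1, 0.24, 0.3], "twist": [0, 0, 0], "jaw": -1},
    {"dp": [1, 0.24, 0], "twist": [0, 0, 0], "jaw": -1},
    {"dp": [1, 0.24, 0], "twist": [0, 0, 0], "jaw": -1},
    {"dp": [1, 0.24, 0], "twist": [0, 0, 0], "jaw": -1},
    {"dp": [1, 0.24, 0], "twist": [0, 0, 0], "jaw": -1},
    {"dp": [1, 0.24, 0], "twist": [0, 0, 0], "jaw": -1},
    {"dp": [0.5, 0.1, 0], "twist": [0, 0, 0], "jaw": -1}
  ]
}}

```text
time: 26.63
eef_pos: [0.6306, -0.1713, 0.1454]
tool_rot: [0.931, -0.366, 0.001, -0.001]
force: [0.6, 1.2, 0.3]
width: 1.002
```

```bash
python3 v.py r1
```

```text
[ 0.098  0.818  0.186  1.553 -0.193  0.787 -1.957] [ 0.63061815 -0.17133687  0.14539408] [0.63532949 1.19630245 0.26507271]
```

View pics/r1.png

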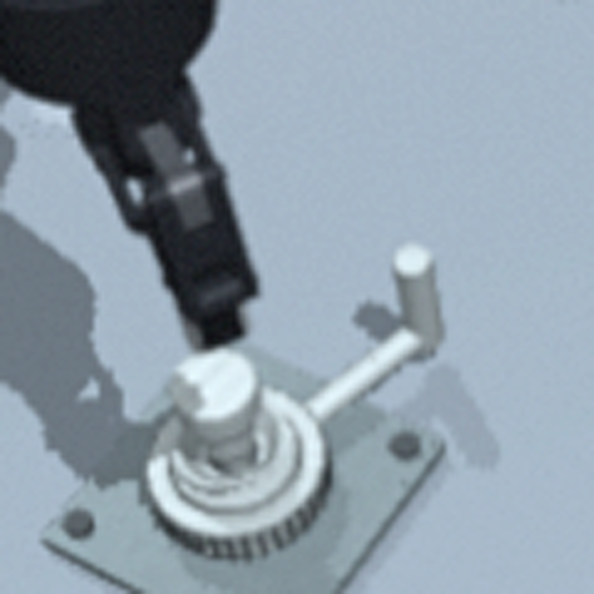

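{"name": "apply_moves", "arguments": {
  "increments": [
    {"dp": [-0.1, -0.13, -0.7], "twist": [0, 0, 0], "jaw": -1},
    {"dp": [0, 0, -0.9], "twist": [0, 0, 0], "jaw": -1},
    {"dp": [0, 0, -0.9], "twist": [0, 0, 0], "jaw": -1},
    {"dp": [0, 0, -0.9], "twist": [0, 0, 0], "jaw": -1},
    {"dp": [0, 0, -0.8], "twist": [0, 0, 0], "jaw": -1},
    {"dp": [0, 0, -0.5], "twist": [0, 0, 0], "jaw": -1},
    {"dp": [0, 0, 0], "twist": [0, 0, 0], "jaw": -0.5},
    {"dp": [0, 0, 0], "twist": [0, 0, 0], "jaw": -0.5}
  ]
}}

```text
time: 27.35
eef_pos: [0.6255, -0.1759, 0.0515]
tool_rot: [0.93, -0.367, -0.0, 0.0]
force: [0.2, -0.3, -0.3]
width: 0.76
```

{"name": "apply_moves", "arguments": {
  "increments": [
    {"dp": [0, 0, 0], "twist": [0, 0, 0], "jaw": 1},
    {"dp": [0, 0, 0], "twist": [0, 0, 0], "jaw": 1},
    {"dp": [0, 0, 0], "twist": [0, 0, 0], "jaw": 1},
    {"dp": [0, 0, 0], "twist": [0, 0, 0], "jaw": 1},
    {"dp": [0, 0, 0], "twist": [0, 0, 0], "jaw": 1}
  ],
  "squeeze": 40
}}

```text
time: 27.77
eef_pos: [0.6272, -0.176, 0.053]
tool_rot: [0.93, -0.367, 0.001, -0.0]
force: [-0.7, 0.2, 6.2]
width: 0.382
```

```bash
python3 v.py r2
```

```text
[ 0.123  0.939  0.152  1.608 -0.215  0.608 -1.933] [ 0.62720401 -0.17601133  0.05304602] [-0.65524788  0.23003793  6.22824864]
```

View pics/r2.png

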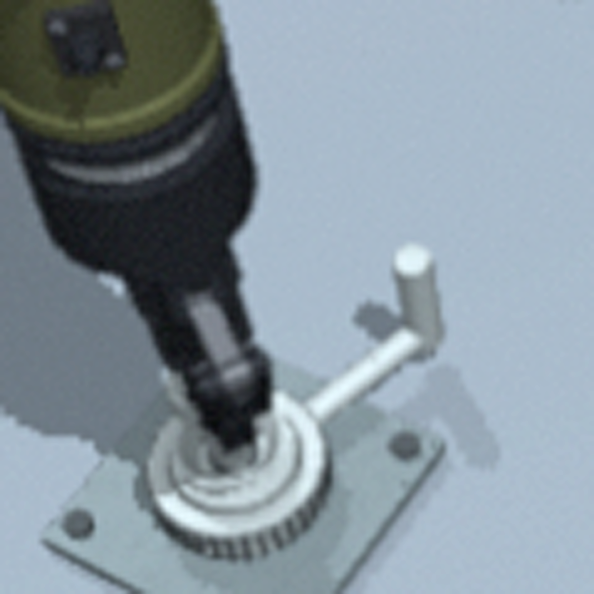

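{"name": "apply_moves", "arguments": {
  "increments": [
    {"dp": [0.07, 0.1, 0], "twist": [0, 0, 0], "jaw": 1},
    {"dp": [0, 0, -0.1], "twist": [0, 0, 0], "jaw": 1},
    {"dp": [0, 0, 0], "twist": [0, 0, 0], "jaw": 1}
  ]
}}

```text
time: 28.07
eef_pos: [0.6282, -0.1763, 0.0528]
tool_rot: [0.93, -0.367, 0.002, 0.001]
force: [-5.0, -1.0, 18.5]
width: 0.376
```

```bash
python3 v.py r3
```

```text
[ 0.12   0.941  0.155  1.605 -0.214  0.609 -1.935] [ 0.62824135 -0.17632525  0.05283244] [-4.98941372 -1.00992954 18.47569022]
```

{"name": "apply_moves", "arguments": {
  "increments": [
    {"dp": [0, 0, 0.25], "twist": [0, 0, 0], "jaw": 1},
    {"dp": [0, 0, 0], "twist": [0, 0, 0], "jaw": 1}
  ]
}}

```text
time: 28.28
eef_pos: [0.627, -0.1753, 0.0556]
tool_rot: [0.93, -0.367, 0.0, 0.001]
force: [-1.8, -3.1, 0.8]
width: 0.376
```

{"name": "apply_moves", "arguments": {
  "increments": [
    {"dp": [0.2, 0, 0], "twist": [0, 0, 0], "jaw": 1},
    {"dp": [0, 0, 0], "twist": [0, 0, 0], "jaw": 1}
  ]
}}

```text
time: 28.45
eef_pos: [0.6287, -0.1761, 0.0546]
tool_rot: [0.93, -0.368, -0.002, 0.002]
force: [-6.7, -3.1, 5.9]
width: 0.379
```

{"name": "apply_moves", "arguments": {
  "increments": [
    {"dp": [-0.4, 0, 0], "twist": [0, 0, 0], "jaw": 1},
    {"dp": [0, 0, 0], "twist": [0, 0, 0], "jaw": 1}
  ]
}}

```text
time: 28.62
eef_pos: [0.6235, -0.1746, 0.0545]
tool_rot: [0.93, -0.367, 0.001, 0.0]
force: [0.8, -3.4, -1.2]
width: 0.384
```

{"name": "apply_moves", "arguments": {
  "increments": [
    {"dp": [0.2, 0.2, 0], "twist": [0, 0, 0], "jaw": 1},
    {"dp": [0, 0, 0], "twist": [0, 0, 0], "jaw": 1}
  ]
}}

```text
time: 28.78
eef_pos: [0.6267, -0.173, 0.0545]
tool_rot: [0.93, -0.367, 0.0, 0.002]
force: [-1.7, -6.5, 1.7]
width: 0.385
```

{"name": "apply_moves", "arguments": {
  "increments": [
    {"dp": [0, -0.4, 0], "twist": [0, 0, 0], "jaw": 1},
    {"dp": [0, 0, 0], "twist": [0, 0, 0], "jaw": 1}
  ]
}}

```text
time: 28.95
eef_pos: [0.6275, -0.1771, 0.0541]
tool_rot: [0.93, -0.367, -0.001, -0.001]
force: [-1.5, -0.4, -0.6]
width: 0.38
```

{"name": "apply_moves", "arguments": {
  "increments": [
    {"dp": [-0.15, -0.2, 0], "twist": [0, 0, 0], "jaw": 1},
    {"dp": [0, 0, 0], "twist": [0, 0, 0], "jaw": 1}
  ]
}}

```text
time: 29.12
eef_pos: [0.6267, -0.1773, 0.0541]
tool_rot: [0.931, -0.366, 0.0, -0.003]
force: [3.7, 3.7, -3.0]
width: 0.376
```

{"name": "apply_moves", "arguments": {
  "increments": [
    {"dp": [0, -0.15, 0], "twist": [0, 0, 0], "jaw": 1},
    {"dp": [0, 0, 0], "twist": [0, 0, 0], "jaw": 1}
  ]
}}

```text
time: 29.28
eef_pos: [0.6272, -0.1782, 0.0541]
tool_rot: [0.931, -0.365, 0.0, -0.004]
force: [4.4, 7.3, -2.9]
width: 0.378
```

```bash
python3 v.py r4
python3 - <<'E'
from h import *
b=imaging.snapshot("top")
f=cv2.resize(b[110:230,350:470],None,fx=4.95,fy=4.95,interpolation=cv2.INTER_CUBIC)[:,:,::-1];cv2.imwrite("pics/r4t.png",cv2.convertScaleAbs(f,alpha=1.3))
E
```

```text
[ 0.136  0.938  0.143  1.603 -0.215  0.615 -1.922] [ 0.62723005 -0.1781851   0.05413644] [ 4.44391655  7.32784578 -2.93776406]
```

View pics/r4.png

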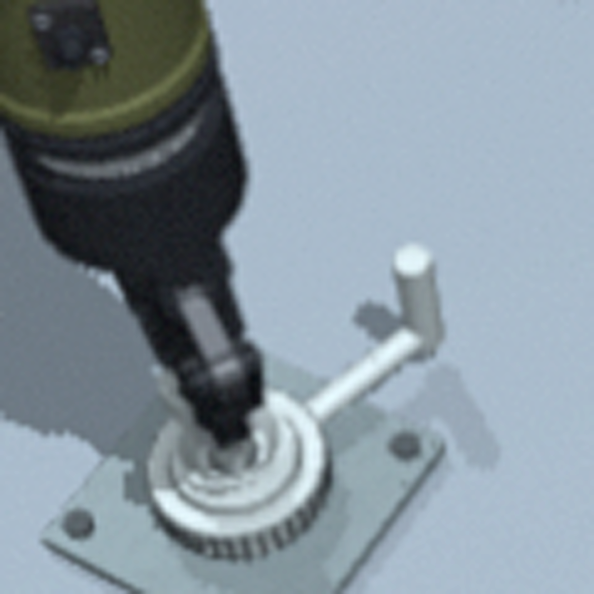

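Probing shows the shank's free centre is at TCP ≈ (0.6265,-0.1765), about 5 mm from where I first released it. I'll set the tool down there and release it.

{"name": "apply_moves", "arguments": {
  "increments": [
    {"dp": [0.12, 0.3, 0], "twist": [0, 0, 0], "jaw": 1},
    {"dp": [0, 0, -0.1], "twist": [0, 0, 0], "jaw": 1},
    {"dp": [0, 0, -0.08], "twist": [0, 0, 0], "jaw": 1},
    {"dp": [0, 0, 0], "twist": [0, 0, 0], "jaw": 1}
  ]
}}

```text
time: 29.72
eef_pos: [0.6287, -0.1767, 0.0533]
tool_rot: [0.93, -0.366, 0.001, -0.002]
force: [-2.0, 4.7, 13.9]
width: 0.38
```

{"name": "apply_moves", "arguments": {
  "increments": [
    {"dp": [-0.08, 0.05, 0], "twist": [0, 0, 0], "jaw": 1},
    {"dp": [0, 0, 0], "twist": [0, 0, 0], "jaw": -0.4},
    {"dp": [0, 0, 0], "twist": [0, 0, 0], "jaw": -0.6},
    {"dp": [0, 0, 0], "twist": [0, 0, 0], "jaw": -0.6},
    {"dp": [0, 0, 0.3], "twist": [0, 0, 0], "jaw": -0.6},
    {"dp": [0, 0, 0.8], "twist": [0, 0, 0], "jaw": -0.6},
    {"dp": [0, 0, 1], "twist": [0, 0, 0], "jaw": -0.6},
    {"dp": [0, 0, 1], "twist": [0, 0, 0], "jaw": -0.6},
    {"dp": [-0.5, -0.2, 1], "twist": [0, 0, 0], "jaw": 0},
    {"dp": [-1, 0, 0.3], "twist": [0, 0, 0], "jaw": 1}
  ]
}}

```text
time: 30.55
eef_pos: [0.599, -0.1833, 0.1423]
tool_rot: [0.93, -0.367, 0.004, -0.0]
force: [1.5, -0.2, -0.5]
width: 0.529
```

{"name": "apply_moves", "arguments": {
  "increments": [
    {"dp": [-1, 0, 0], "twist": [0, 0, 0.6], "jaw": 1},
    {"dp": [-1, 0, 0], "twist": [0, 0, 0.6], "jaw": 1},
    {"dp": [-1, 0, 0], "twist": [0, 0, 0.6], "jaw": 1},
    {"dp": [-0.8, 0.1, 0], "twist": [0, 0, 0.6], "jaw": 1},
    {"dp": [0, 0, 0], "twist": [0, 0, 0], "jaw": 1}
  ]
}}

```text
time: 30.97
eef_pos: [0.5147, -0.1803, 0.1392]
tool_rot: [0.958, -0.288, -0.003, 0.0]
force: [-0.6, 0.3, -0.4]
width: -0.001
```

```bash
python3 v.py r5
python3 - <<'E'
from h import *
b=imaging.snapshot("top")
f=cv2.resize(b[110:230,350:470],None,fx=4.95,fy=4.95,interpolation=cv2.INTER_CUBIC)[:,:,::-1];cv2.imwrite("pics/r5t.png",cv2.convertScaleAbs(f,alpha=1.3))
E
```

```text
[ 0.183  0.703  0.115  1.887 -0.137  0.564 -1.768] [ 0.51471161 -0.18026444  0.13915833] [-0.5710259   0.33825418 -0.37001168]
```

View pics/r5.png

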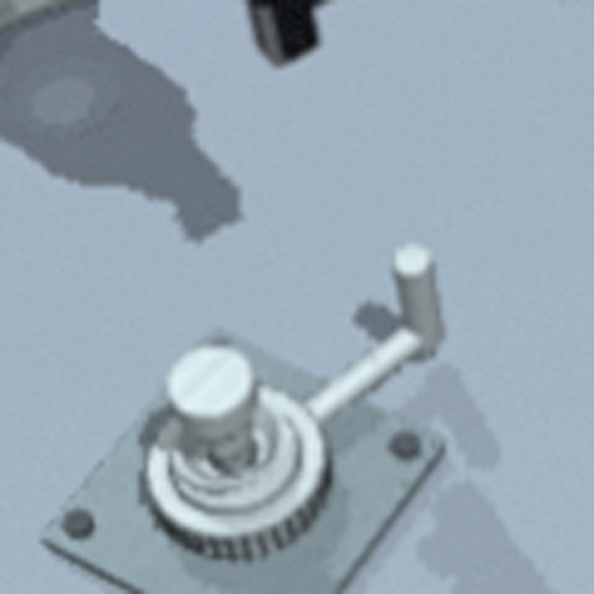

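View pics/r5t.png

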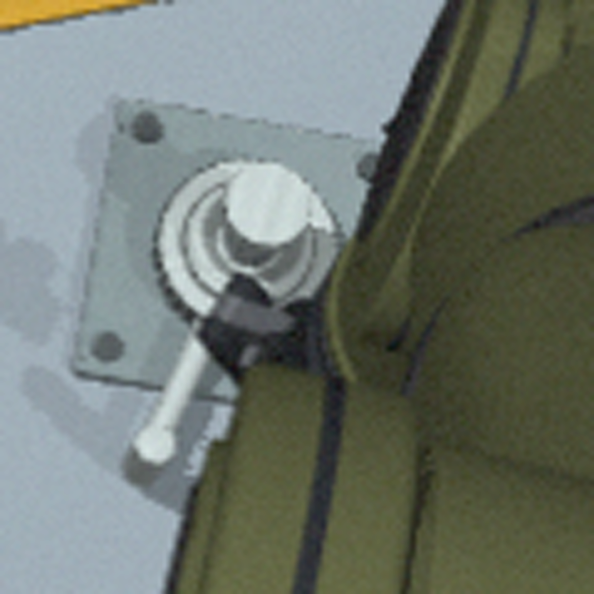

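{"name": "apply_moves", "arguments": {
  "increments": [
    {"dp": [0.2, 0.1, -0.9], "twist": [0, 0, 0], "jaw": 1},
    {"dp": [0.2, 0.1, -0.9], "twist": [0, 0, 0], "jaw": 1},
    {"dp": [0.2, 0.1, -0.9], "twist": [0, 0, 0], "jaw": 1},
    {"dp": [0, 0.1, -0.9], "twist": [0, 0, 0], "jaw": 1},
    {"dp": [0, 0, -0.9], "twist": [0, 0, 0], "jaw": 1},
    {"dp": [0, 0, -0.6], "twist": [0, 0, 0], "jaw": 1},
    {"dp": [0.05, 0.5, 0], "twist": [0, 0, 0], "jaw": 1},
    {"dp": [0.08, 0.5, 0], "twist": [0, 0, 0], "jaw": 1},
    {"dp": [0.1, 0.48, 0], "twist": [0, 0, 0], "jaw": 1},
    {"dp": [0, 0, 0], "twist": [0, 0, 0], "jaw": 1}
  ]
}}

```text
time: 31.9
eef_pos: [0.5375, -0.1401, 0.0379]
tool_rot: [0.958, -0.286, 0.001, -0.0]
force: [-0.4, 0.0, 0.4]
width: -0.001
```

{"name": "apply_moves", "arguments": {
  "increments": [
    {"dp": [0.17, 0.47, 0], "twist": [0, 0, -0.5], "jaw": 1},
    {"dp": [0.22, 0.45, 0], "twist": [0, 0, -0.5], "jaw": 1},
    {"dp": [0, 0, 0], "twist": [0, 0, 0], "jaw": 1}
  ]
}}

```text
time: 32.15
eef_pos: [0.5451, -0.1255, 0.0382]
tool_rot: [0.947, -0.322, 0.002, 0.001]
force: [-0.2, -3.5, -0.6]
width: 0.002
```

{"name": "apply_moves", "arguments": {
  "increments": [
    {"dp": [0.26, 0.42, 0], "twist": [0, 0, -0.5], "jaw": 1},
    {"dp": [0, 0, 0], "twist": [0, 0, 0], "jaw": 1}
  ]
}}

```text
time: 32.32
eef_pos: [0.5491, -0.1198, 0.0383]
tool_rot: [0.941, -0.34, 0.002, 0.003]
force: [0.1, -9.2, -1.1]
width: 0.001
```

{"name": "apply_moves", "arguments": {
  "increments": [
    {"dp": [0.28, 0.4, 0], "twist": [0, 0, -0.5], "jaw": 1},
    {"dp": [0, 0, 0], "twist": [0, 0, 0], "jaw": 1}
  ]
}}

```text
time: 32.48
eef_pos: [0.5504, -0.1176, 0.0382]
tool_rot: [0.934, -0.358, -0.0, 0.007]
force: [-7.7, -18.8, 3.3]
width: -0.001
```

```bash
python3 v.py s1
```

```text
[ 0.039  0.889  0.139  1.887 -0.255  0.386 -1.938] [ 0.55041915 -0.11755696  0.03822833] [ -7.73516161 -18.79949586   3.26129849]
```

View pics/s1.png

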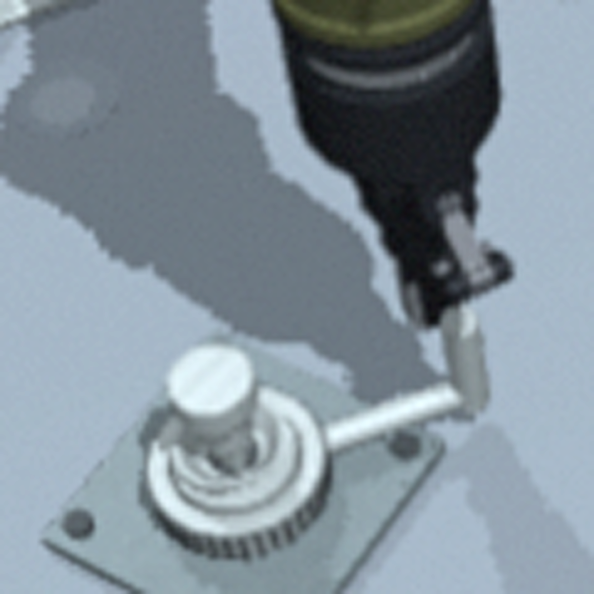

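Only 3.5 N this time until the hard stop, with the arm at the same end angle. Backing off to see whether it stays.

{"name": "apply_moves", "arguments": {
  "increments": [
    {"dp": [-0.28, -0.4, 0], "twist": [0, 0, 0], "jaw": 1},
    {"dp": [-0.26, -0.42, 0], "twist": [0, 0, 0], "jaw": 1},
    {"dp": [-0.22, -0.45, 0], "twist": [0, 0, 0], "jaw": 1},
    {"dp": [-0.17, -0.47, 0], "twist": [0, 0, 0], "jaw": 1},
    {"dp": [-0.3, -0.5, 0], "twist": [0, 0, 0], "jaw": 1},
    {"dp": [-0.5, -0.5, 0.3], "twist": [0, 0, 0], "jaw": 1},
    {"dp": [-0.8, -0.5, 0.6], "twist": [0, 0, 0], "jaw": 1},
    {"dp": [-0.8, -0.5, 0.6], "twist": [0, 0, 0], "jaw": 1},
    {"dp": [-0.5, -0.5, 0.6], "twist": [0, 0, 0], "jaw": 1},
    {"dp": [0, 0, 0.5], "twist": [0, 0, 0], "jaw": 1}
  ]
}}

```text
time: 33.37
eef_pos: [0.4741, -0.1952, 0.0902]
tool_rot: [0.934, -0.356, -0.001, 0.001]
force: [1.1, 0.4, -0.1]
width: -0.0
```

```bash
python3 v.py s2
python3 - <<'E'
from h import *
b=imaging.snapshot("top")
f=cv2.resize(b[110:230,350:470],None,fx=4.95,fy=4.95,interpolation=cv2.INTER_CUBIC)[:,:,::-1];cv2.imwrite("pics/s2t.png",cv2.convertScaleAbs(f,alpha=1.3))
E
```

```text
[ 0.234  0.758  0.108  2.017 -0.196  0.379 -1.805] [ 0.47408122 -0.19520471  0.09020149] [ 1.14883666  0.4160657  -0.14765079]
```

View pics/s2.png

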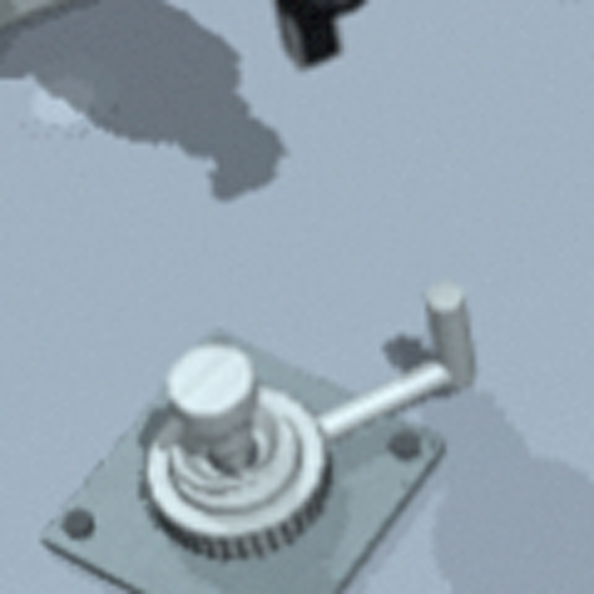

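View pics/s2t.png

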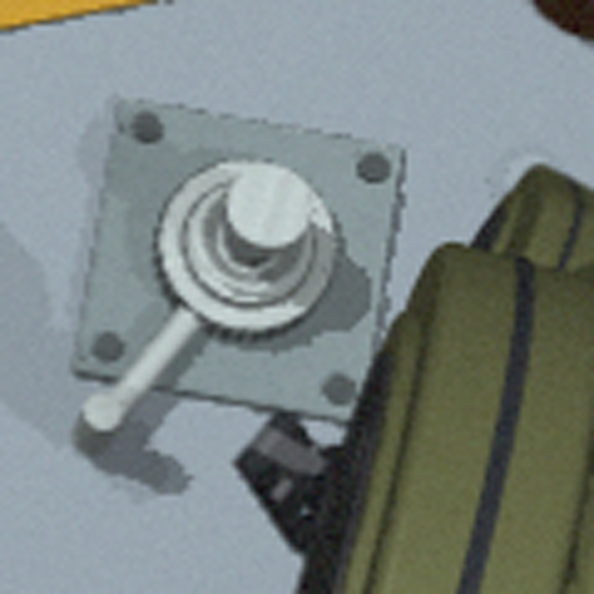

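Run:
```python
from h import *
c=np.array((.6276,-.173));f=lambda p:np.arctan2(p[1]-c[1],p[0]-c[0])
h0=at("top",413.75,203.75,.07);h1=at("top",350+103.5/4.95-.5,110+412.5/4.95-.5,.07)
print("top",(f(h0)-f(h1))%6.2832,np.hypot(*(h1[:2]-c)))
c=np.array((.6305,-.1735));h0=at("scene",226.6,181.6,.07);h1=at("scene",170+447.5/4.95-.5,140+296.5/4.95-.5,.07)
h2=at("scene",170+425.5/4.95-.5,140+272.5/4.95-.5,.07)
print("scene",(f(h0)-f(h1))%6.2832,np.hypot(*(h1[:2]-c)))
```

```text
top 0.87601746318943 0.09996790929605724
scene 0.8729771634727035 0.10039017694259132
```

Run:
```python
import cv2,numpy as np
a=[cv2.resize(cv2.imread('pics/%s.png'%n)[240:440,300:520],None,fx=1.8,fy=1.8) for n in('s1','s2')]
cv2.imwrite('pics/cmp.png',np.hstack(a))
```

```text
(no output)
```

View pics/cmp.png

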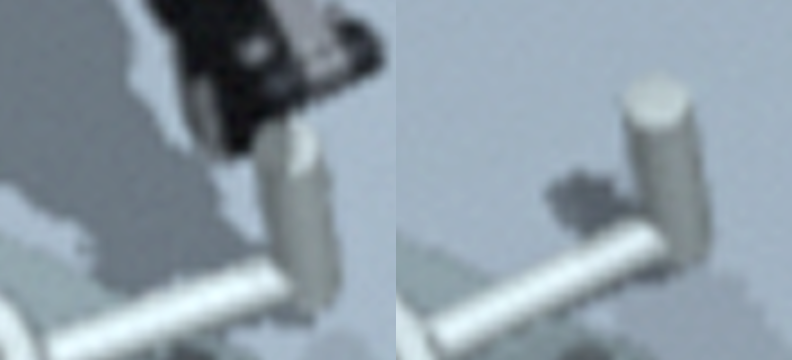

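Run:
```python
from h import *
f=lambda p:np.arctan2(p[1]-c[1],p[0]-c[0])
c=np.array((.6305,-.1735));h0=at("scene",226.6,181.6,.07)
u,v=170+447.5/4.95-.5,140+296.5/4.95-.5
for s in ((0,0),(2.4,5.8),(2.2,5.2)):
    h1=at("scene",u+s[0],v+s[1],.07);print(s,(f(h0)-f(h1))%6.2832,np.hypot(*(h1[:2]-c)))
```

```text
(0, 0) 0.8729771634727035 0.10039017694259132
(2.4, 5.8) 1.0266519429214158 0.09870620113087111
(2.2, 5.2) 1.011095649281324 0.09885661916479202
```

{"name": "apply_moves", "arguments": {
  "increments": [
    {"dp": [0.7, 0.5, 0], "twist": [0, 0, 0], "jaw": 1},
    {"dp": [0.7, 0.5, -0.5], "twist": [0, 0, 0], "jaw": 1},
    {"dp": [0.7, 0.5, -0.9], "twist": [0, 0, 0], "jaw": 1},
    {"dp": [0.7, 0.5, -0.9], "twist": [0, 0, 0], "jaw": 1},
    {"dp": [0.15, 0.45, -0.5], "twist": [0, 0, 0], "jaw": 1},
    {"dp": [0.2, 0.45, 0], "twist": [0, 0, 0], "jaw": 1},
    {"dp": [0, 0, 0], "twist": [0, 0, 0], "jaw": 1}
  ]
}}

```text
time: 34.05
eef_pos: [0.541, -0.1305, 0.0323]
tool_rot: [0.936, -0.352, -0.001, -0.001]
force: [0.2, 0.4, 0.3]
width: 0.001
```

{"name": "apply_moves", "arguments": {
  "increments": [
    {"dp": [0.22, 0.43, 0], "twist": [0, 0, 0], "jaw": 1},
    {"dp": [0, 0, 0], "twist": [0, 0, 0], "jaw": 1}
  ]
}}

```text
time: 34.22
eef_pos: [0.5441, -0.127, 0.0335]
tool_rot: [0.935, -0.354, -0.0, 0.001]
force: [-1.8, -1.3, -1.6]
width: -0.004
```

{"name": "apply_moves", "arguments": {
  "increments": [
    {"dp": [0.24, 0.42, 0], "twist": [0, 0, 0], "jaw": 1},
    {"dp": [0, 0, 0], "twist": [0, 0, 0], "jaw": 1}
  ]
}}

```text
time: 34.38
eef_pos: [0.5484, -0.1218, 0.0337]
tool_rot: [0.935, -0.356, 0.0, 0.003]
force: [-3.1, -6.8, -3.0]
width: 0.0
```

{"name": "apply_moves", "arguments": {
  "increments": [
    {"dp": [0.26, 0.4, 0], "twist": [0, 0, 0], "jaw": 1},
    {"dp": [0, 0, 0], "twist": [0, 0, 0], "jaw": 1}
  ]
}}

```text
time: 34.55
eef_pos: [0.5511, -0.1187, 0.0337]
tool_rot: [0.934, -0.358, -0.0, 0.006]
force: [-6.1, -15.5, -1.4]
width: -0.001
```

{"name": "apply_moves", "arguments": {
  "increments": [
    {"dp": [0.26, 0.38, 0], "twist": [0, 0, 0], "jaw": 1},
    {"dp": [0, 0, 0], "twist": [0, 0, 0], "jaw": 1},
    {"dp": [0, 0, 0], "twist": [0, 0, 0], "jaw": 1}
  ]
}}

```text
time: 34.8
eef_pos: [0.551, -0.1185, 0.0337]
tool_rot: [0.933, -0.361, -0.003, 0.011]
force: [-13.5, -26.2, 2.3]
width: -0.002
```

```bash
python3 v.py u1
```

```text
[ 0.032  0.899  0.148  1.879 -0.254  0.391 -1.948] [ 0.55103393 -0.11845111  0.03372528] [-13.52965899 -26.2222975    2.32875743]
```

{"name": "apply_moves", "arguments": {
  "increments": [
    {"dp": [-0.26, -0.38, 0], "twist": [0, 0, 0], "jaw": 1},
    {"dp": [0, 0, 0], "twist": [0, 0, 0], "jaw": 1}
  ]
}}

```text
time: 35.02
eef_pos: [0.5503, -0.1194, 0.0337]
tool_rot: [0.933, -0.359, -0.001, 0.006]
force: [-6.3, -15.1, -3.3]
width: 0.005
```

{"name": "apply_moves", "arguments": {
  "increments": [
    {"dp": [-0.26, -0.4, 0], "twist": [0, 0, 0], "jaw": 1},
    {"dp": [0, 0, 0], "twist": [0, 0, 0], "jaw": 1}
  ]
}}

```text
time: 35.18
eef_pos: [0.5467, -0.1235, 0.0338]
tool_rot: [0.934, -0.357, -0.001, 0.003]
force: [-4.9, -10.3, -2.7]
width: 0.002
```

{"name": "apply_moves", "arguments": {
  "increments": [
    {"dp": [-0.24, -0.42, 0], "twist": [0, 0, 0], "jaw": 1},
    {"dp": [0, 0, 0], "twist": [0, 0, 0], "jaw": 1}
  ]
}}

```text
time: 35.35
eef_pos: [0.5432, -0.129, 0.0338]
tool_rot: [0.935, -0.356, -0.0, 0.002]
force: [-4.2, -7.2, -0.0]
width: 0.002
```

```bash
python3 v.py u2; python3 -c "
import cv2,numpy as np
cv2.imwrite('pics/u12.png',np.hstack([cv2.imread('pics/u%d.png'%i)[200:500,150:544] for i in (1,2)]))"
```

```text
[ 0.081  0.891  0.116  1.902 -0.248  0.363 -1.911] [ 0.54317957 -0.12897245  0.0337935 ] [-4.19576846e+00 -7.24907060e+00 -5.41638504e-03]
```

View pics/u12.png

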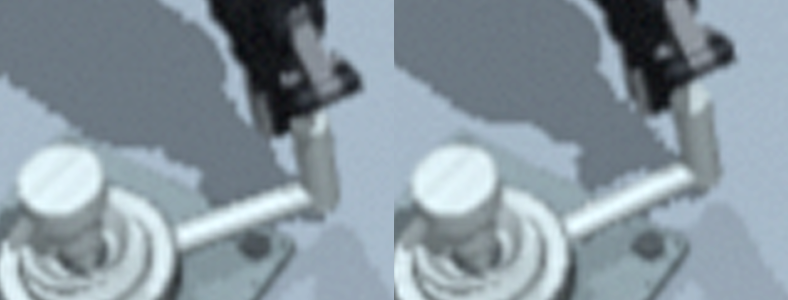

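The hard stop is confirmed: 16→29 N with no motion, so nut 1.25 is about 1.02 rad of travel. The nut creeps back while the finger follows it slowly. So I'll push to just short of the stop and pull away fast.

{"name": "apply_moves", "arguments": {
  "increments": [
    {"dp": [0.24, 0.42, 0], "twist": [0, 0, 0], "jaw": 1},
    {"dp": [0.26, 0.4, 0], "twist": [0, 0, 0], "jaw": 1},
    {"dp": [0.1, 0.16, 0], "twist": [0, 0, 0], "jaw": 1},
    {"dp": [-0.6, -1, 0], "twist": [0, 0, 0], "jaw": 1},
    {"dp": [-0.6, -1, 0], "twist": [0, 0, 0], "jaw": 1},
    {"dp": [-0.6, -1, 0], "twist": [0, 0, 0], "jaw": 1},
    {"dp": [-0.8, -0.5, 0.8], "twist": [0, 0, 0], "jaw": 1},
    {"dp": [-0.8, 0, 0.8], "twist": [0, 0, 0], "jaw": 1},
    {"dp": [0, 0, 0.8], "twist": [0, 0, 0], "jaw": 1}
  ]
}}

```text
time: 36.15
eef_pos: [0.4853, -0.1766, 0.0819]
tool_rot: [0.935, -0.356, -0.002, 0.0]
force: [-1.3, 0.3, -0.6]
width: -0.001
```

```bash
python3 v.py w1
python3 - <<'E'
from h import *
b=imaging.snapshot("top")
f=cv2.resize(b[110:230,350:470],None,fx=4.95,fy=4.95,interpolation=cv2.INTER_CUBIC)[:,:,::-1];cv2.imwrite("pics/w1t.png",cv2.convertScaleAbs(f,alpha=1.3))
E
```

```text
[ 0.195  0.776  0.107  2.008 -0.208  0.372 -1.832] [ 0.4852749  -0.17658099  0.08187447] [-1.29707174  0.28639294 -0.55946145]
```

View pics/w1.png

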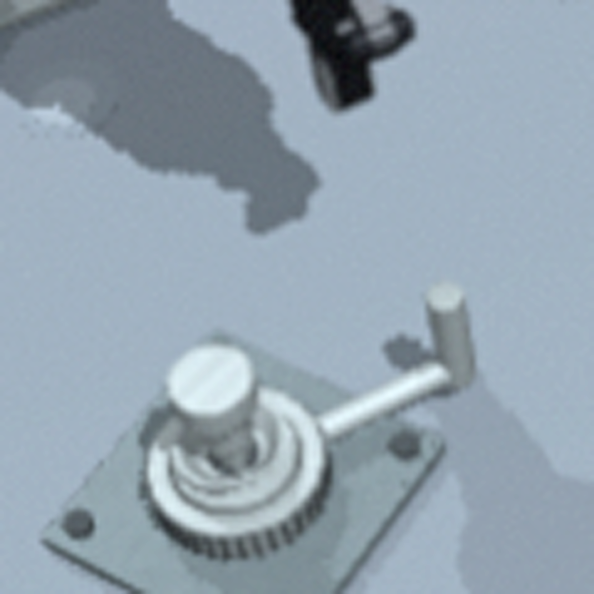

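View pics/w1t.png

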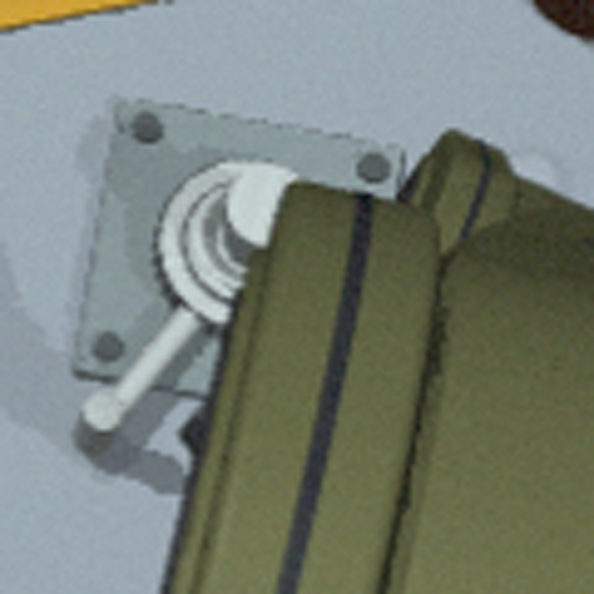

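{"name": "apply_moves", "arguments": {
  "increments": [
    {"dp": [-0.3, 0, 0.8], "twist": [0, 0, 0], "jaw": 1},
    {"dp": [-0.3, 0, 0.8], "twist": [0, 0, 0], "jaw": 1},
    {"dp": [0, 0, 0.8], "twist": [0, 0, 0], "jaw": 1},
    {"dp": [0, 0, 0], "twist": [0, 0, 0], "jaw": 1},
    {"dp": [0, 0, 0], "twist": [0, 0, 0], "jaw": 1}
  ]
}}

```text
time: 36.67
eef_pos: [0.4787, -0.1755, 0.1296]
tool_rot: [0.935, -0.353, 0.001, -0.0]
force: [0.1, -0.4, -1.2]
width: -0.003
```

```bash
python3 v.py x1
python3 - <<'E'
import cv2,numpy as np
a=cv2.imread('pics/w1.png').astype(int);b=cv2.imread('pics/x1.png').astype(int)
print(np.abs(a-b)[270:560,40:500].mean(), np.abs(a-b)[280:320,425:470].mean(),np.abs(a-b)[340:420,165:260].mean())
E
```

```text
[ 0.179  0.685  0.134  2.007 -0.193  0.459 -1.837] [ 0.47874582 -0.17548028  0.12957984] [ 0.12868763 -0.39005868 -1.18746147]
2.1854697651174413 1.5711111111111111 1.7074561403508772
```

View pics/x1.png

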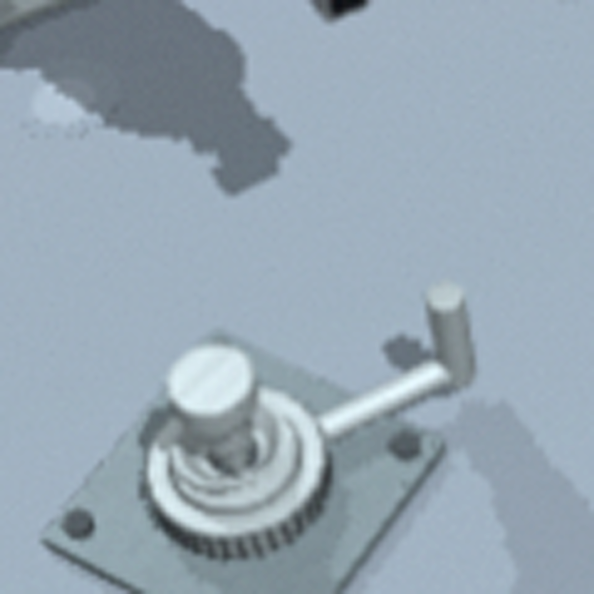

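The handle and tool are unchanged since the release, the tool stands upright, and the arm is clear. Handing in.

```bash
python3 -c "
from bench import ticket
print(ticket.finish_job())"
```

```text
the job is handed in; nothing more can be done
None
```

I stood the flat-headed rivet set in the collet and closed the nut on it, then handed in at about 36.7 s of the 51 s allowed. My main doubt is the nut angle: I couldn't read it directly, and my estimate is only a little past the required 1.05 rad.

**What went wrong on the way**
- **First grasp:** it missed because the fingertips sit about 26 mm higher than I took from the stated tool offset. Going lower fixed it.
- **First two turns of the nut:** both reached the stop, but the nut sprang back to 0.64 rad from its start once released. The tool stood about 3 mm off the collet axis. I regripped it, felt for the free centre of the bore, released it there and turned the nut again.

**Last checks**
- **Tool:** the head sits within about 1 mm of its expected place in both pictures. Its height matches being fully home, and it looked upright and did not move between pictures.
- **Robot:** the arm was clear and measured no contact force.
- **Nut:** it hit a hard stop at about 1.02 rad of travel, where force rose from 16 to 29 N with no movement. It then settled back to 0.875 rad on two separate releases.
- **Estimated nut angle:** if that stop is the stated 1.25 rad, the nut now stands at about 1.10–1.13 rad. I could not explain why it pushed back harder on the way out than on the way in.

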